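# Stopper the vacuum flask and hold the evacuation lever

## Task

Pick up the rubber stopper and set it (do not drop it) fully home in the mouth of the steel flask, so that its flange sits on the rim, and let go of it. Then flip the safety catch on the valve console well over, out of the lever's way, and only after that pull the spring-loaded lever towards the robot side, practically to its stop. Finish while still holding the lever pulled, with the stopper seated, the catch left flipped over and the bowl, tin and jar left where they stand.

Things in the scene. Friction and masses are not known exactly. Their poses are not given: they have to be found in the camera images.
- station: Fixed aluminium base plate 150x400x10 mm with a white valve console (130x200 mm, top 60 mm above the bench) on its right (-y) half and a steel flask on its left. Origin on the bench; x away from the robot, y along the plate to the flask, z up; yaw up to 0.2. In its frame (mm): flask axis x 0, y 110; lever pivot x -10, y -70, z 50; catch pivot line along x at y -132, z 80.
- flask_mouth (a point): Centre of the flask's open mouth, level with the rim, 150 mm above the bench. The neck is upright, 40 mm long, 35 mm inside and 43 mm outside diameter; the flask is 104 mm across at its base.
- stopper_mid (a point): Centre (half-way up) of the loose tan rubber stopper, 70 mm tall, 80 g, standing on its narrow end on the bench. From below: tapered plug 30 mm tall (diameter 24 at the bottom to 32 mm), flange 48 mm diameter, 6 mm thick, round grip knob 26 mm diameter, 34 mm tall. The point is 35 mm above the bottom, 1 mm below the flange's upper face; once seated it is 5 mm above flask_mouth. z up.
- lever_grip (a point): Centre of the lever's grey round handle (22 mm diameter, 50 mm long along the lever), 115 mm from the lever's pivot on a 10 mm steel stem. It moves with the lever, in the station's x-z plane. At rest the lever leans away from the robot (+x of the station), 0.3 rad from upright, with this point 160 mm above the bench.
- lever (a joint): Lever angle, rad: 0 at rest (leaning 0.3 away from the robot), growing as it is pulled over the top towards the robot (-x of the station) to its stop at 0.75 (leaning 0.45 to the robot). A spring returns it to 0: about 4 N at the handle at the start, 7 N at the stop. The catch's nose bar blocks it until the catch is flipped. More than 0.6 counts as pulled.
- catch_pivot (a point): Point on the catch's pivot line (which runs along the station's x axis), right below the foot of the thumb paddle; 80 mm above the bench. Fixed to the station.
- catch_tip (a point): Middle of the upper end of the catch's upright steel thumb paddle, 60 mm from catch_pivot; paddle 24 mm wide along the station's x, 7 mm thick. Moves with the catch. A 10 mm square nose bar, 33 mm farther from the robot and 70 mm long, runs from the pivot line to the left (+y) across the slot in front of the lever and swings with the paddle.
- catch (a joint): Catch angle, rad: 0 with the paddle upright and the nose bar level, blocking the lever; grows as the paddle is pushed over to the right (-y of the station, away from lever and flask), which raises the nose bar; stop at 1.4, paddle almost lying. Starts at 0 to 0.25. Light friction (about 1 N at the paddle) keeps it where it is left. More than 1.0 counts as flipped.
- bowl: Bystander: open steel bowl, 150 mm across and 60 mm tall, to the right; origin at its underside centre.
- tin: Bystander: closed steel sample tin, 72 mm across, 55 mm tall, to the left; origin at its underside centre.
- jar: Bystander: grey jar with a black cap, 56 mm across, 90 mm tall, to the left; origin at its underside centre.
Mind the look-alikes: they are no part of the job. What is shaped like the part that bears stopper_mid but pink is not meant.

How it is judged:
By the outcome, as a careful person would: the job done as asked, in the order asked, and still so for the second after the job is handed in, while the arm keeps its last pose, push and grip.
It also fails if it takes over 64 s, if anything falls off the work surface, if the arm or the gripper's body presses on something with over 40 N, if the wrist force passes 120 N, or if a joint passes its speed limit or range.

## Robot

A 6-joint arm with a two-finger parallel gripper is mounted at the origin on the work surface. World frame = base frame: x ahead of the robot, y to its left, z up, the work surface at z = 0. Lengths are in m, angles in rad, forces in N, time in s.
With the tool pointing down it reaches from about 0.3 to 0.85 m from the base axis. Payload 5.4 kg.
Tool frame: the origin (TCP) lies at the very end of the fingers, on their centre line; the grasp point (between the pads) lies 19 mm behind it (grip_point_offset is the distance from the TCP to the grasp point, in m); z points along the fingers, x is the direction in which the jaws open and shut, and the axes are right-handed (so a half turn about z gives the same grasp; the last joint's range is limited). The gripper opens to 85 mm and grips with 20 to 120 N. Pads are 22 mm wide; open, the fingers measure 114 mm over their backs; the gripper's body (76 mm by 85 mm) begins 54 mm behind the grasp point. The pads swing forward as they close: fully open they stand 13 mm farther back than shut.
Start: joints at [-1.448, 0.158, 1.597, -0, 1.386, -0.21], TCP at [0.188, -0.543, 0.231] pointing down, gripper open.
Joint ranges: [-2.91, 2.91], [-0.94, 2.29], [0.18, 2.7], [-1.29, 4.43], [0.17, 2.64], [-3, 3]. Speed limits (rad/s): [2.57, 2.57, 3.14, 3.14, 3.14, 3.14].

## Interface

Orientations are given as a unit quaternion [x, y, z, w].
In Python, from cell import observe, capture, job_done, cut_out, grip_point_offset gives the robot as it stands.
- The arm moves only by the tool drive_tool, never from a script. Its argument "deltas" is a list of rows, each an object with "xyz": the shift along the tool's x, y, z in m, a list of three; "yaw": the turn about the tool's z in degrees; "gripper": the finger opening in m, from 0 to 0.0854. A call has 1 to 5 rows; each row is the pose to reach, as a shift and turn from the pose measured when the call began, along the tool's axes at that moment; what a row does not reach only later rows make up. A row lasts 1/10 s, in which the tool goes at most 50 mm and 8.59 degrees, less where a joint would pass 70% of its speed; a pose out of reach is approached as far as the arm can. A call with a gripper value outside its range is refused whole. The fingers move at their own pace and stop on an object; the grip force is fixed at half the most. Time passes only in rows, so rows that repeat a pose let the fingers close. It gives the time, the measured TCP pose, the force and the opening at its end, in the units of the state.
- observe(): the state, without advancing time (a new reading comes with each control period).
- capture(name): name is "scene" or "top" or "wrist"; returns a dict with "img" (480x640x3 uint8, red, green, blue), "fovy" (degrees; the focal length in pixels is half the picture's height over the tangent of half this angle, whatever the lens; pixels are square), "cx", "cy" (the principal point, pixels), "camera_from_world" (4x4, takes a point from world to camera coordinates). Camera axes: x right, y down, z forward; pixel columns grow to the right and rows downward; lengths in m; the calibration is good to about 2 mm. A picture is of the moment at which its call begins. There is no depth.
- job_done(): hands the job in, once; it reports no verdict.
Trained networks look in a picture, given as the dict that the camera call returned (one of the last four; its "shot" number tells which), for a name from the list of things; names that differ only in an ending like _2 or _b are one class to them, and where a whole thing is asked for, a point or a joint stands for the part that bears it (a point fixed in the world has none). Each returns a list of dicts, best first, with "conf" (0 to 1); they miss things now and then, are a little off and sometimes report something else, mostly with a low value. They report only what shows in the picture. A call takes as long as a camera call. They do not tell look-alikes from the thing itself.
- cut_out(picture, name): "pixels" (480x640 bool, what is visible of it) and "box" ([left, top, width, height] in pixels, round what is visible of it).
The state is a dict: "t": time; "joint_pos": joint angles; "qd": joint speeds; "joint_efforts": joint torques, N m; "tool_pos": TCP position; "tcp_rot": TCP orientation; "force": force on the tool from outside, world axes, zero at the start; "ft_torque": the same for the moment, N m; "width": finger opening in m.
Only numpy, scipy, OpenCV 4.12 (cv2) and the standard library are available. Lean on these libraries where they do the work, as an engineer would, in place of code of your own. Each camera call takes 0.05 s, during which the arm holds its last target.

## Working session

There is one attempt and no reset: what is moved stays moved. The work goes in short steps, Python scripts to look and compute and a tool call to move; the robot and the scene stay as the last step left them, time stands still between calls to the robot, and variables do not carry over. Pictures are saved under pics/ and viewed, and the job is handed in when it is done.

Besides the shell and the picture viewer there is one more tool, called after "Emit:" as name(argument=value, ...), one argument or row to a line, values as JSON. drive_tool: Moves the arm, as the interface text tells. Its arguments: {"type":"object","properties":{"deltas":{"type":"array","items":{"type":"object","properties":{"xyz":{"type":"array","items":{"type":"number"}},"yaw":{"type":"number"},"gripper":{"type":"number"}}}}},"required":["deltas"]}

```bash
ls; mkdir -p pics
cat > h.py <<'E'
import numpy as np, cv2
from cell import observe, capture, job_done, cut_out, grip_point_offset
def save(c,n): cv2.imwrite(f'pics/{n}.png', c['img'][:,:,::-1])
def f(c): return 240/np.tan(np.radians(c['fovy'])/2)
def proj(c,p):
    q=c['camera_from_world']@np.r_[p,1]; return np.array([c['cx']+f(c)*q[0]/q[2], c['cy']+f(c)*q[1]/q[2]])
def ray(c,u,v):
    M=np.linalg.inv(c['camera_from_world']); d=M[:3,:3]@np.array([(u-c['cx'])/f(c),(v-c['cy'])/f(c),1]); return M[:3,3],d
def onz(c,u,v,z):
    o,d=ray(c,u,v); return o+d*(z-o[2])/d[2]
E
python3 - <<'E'
from h import *
print(observe(), grip_point_offset)
for n in ['scene','top','wrist']:
    c=capture(n); save(c,n+'0'); print(n,c['fovy'],c['cx'],c['cy'],c['shot'],np.round(np.linalg.inv(c['camera_from_world']),3).tolist())
    for k in ['stopper_mid','station','lever_grip','catch_tip','bowl','tin','jar']:
        print(k,[(round(r['conf'],2),r['box']) for r in cut_out(c,k)])
E
```

```text
pics
{'t': 0.0, 'joint_pos': array([-1.44809142e+00,  1.59092061e-01,  1.59825972e+00,  2.69748675e-05,
        1.38615370e+00, -2.10091943e-01]), 'qd': array([-0.00090297,  0.00187199, -0.00095871, -0.00090214,  0.00168534,
       -0.00144979]), 'joint_efforts': array([ 1.39899680e-04, -3.96001017e+01, -3.31429088e+01, -2.37943023e-04,
        8.39881453e-03,  2.17973940e-05]), 'tool_pos': array([ 0.18776274, -0.54284638,  0.23027895]), 'tcp_rot': array([ 8.14457419e-01, -5.80222541e-01, -6.36325780e-04, -7.14134145e-04]), 'force': array([-0.63832387, -0.08000115, -0.42659352]), 'ft_torque': array([-6.72971942e-03, -1.40406694e-06,  3.46456366e-03]), 'width': 0.0855577058685341} 0.0187
scene 51.4629016341613 325.823507385251 247.50628567985393 1 [[-0.442, 0.554, -0.706, 1.43], [0.897, 0.269, -0.35, 0.441], [-0.004, -0.788, -0.616, 0.941], [0.0, 0.0, 0.0, 1.0]]
stopper_mid [(0.84, [368.1, 254.7, 14.3, 25.6]), (0.55, [396.2, 242.4, 14.8, 22.6]), (0.52, [334.0, 249.0, 17.6, 27.2])]
station [(0.63, [190.9, 215.7, 47.0, 38.3]), (0.62, [272.1, 247.1, 26.2, 35.6]), (0.6, [237.2, 249.5, 158
[... 461 characters left out ...]
0.77, [236.1, 310.5, 20.9, 25.0]), (0.73, [217.9, 277.7, 19.6, 20.6]), (0.65, [304.1, 263.9, 16.1, 19.2]), (0.52, [133.2, 152.1, 33.8, 31.2]), (0.42, [337.3, 188.6, 39.0, 31.2])]
station [(0.68, [229.0, 165.2, 172.9, 67.8])]
lever_grip [(0.5, [334.0, 165.0, 12.9, 37.1])]
catch_tip [(0.88, [337.3, 192.0, 39.7, 27.5])]
bowl [(0.94, [463.4, 226.5, 64.3, 66.9])]
tin [(0.74, [139.5, 217.1, 39.3, 37.6])]
jar [(0.6, [130.1, 152.5, 34.9, 31.0])]
wrist 59.31320182245266 317.67551071720806 238.9104220566282 3 [[0.327, -0.894, -0.308, 0.267], [-0.945, -0.309, -0.105, -0.516], [-0.001, 0.325, -0.946, 0.374], [0.0, 0.0, 0.0, 1.0]]
stopper_mid []
station []
lever_grip []
catch_tip []
bowl []
tin []
jar []
```

View pics/scene0.png

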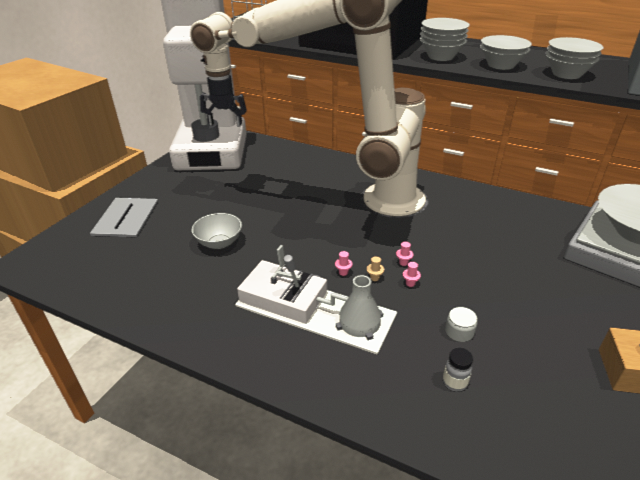

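View pics/top0.png

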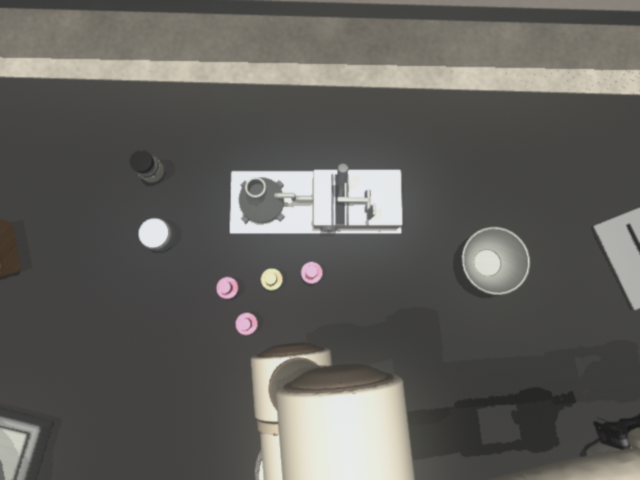

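Run:
```python
import cv2
a=cv2.imread('pics/scene0.png')[230:370,180:480]; cv2.imwrite('pics/sc.png',cv2.resize(a,(800,373),interpolation=3))
a=cv2.imread('pics/top0.png')[140:350,120:420]; cv2.imwrite('pics/tc.png',cv2.resize(a,(800,560),interpolation=3))
```

```text
(no output)
```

View pics/sc.png

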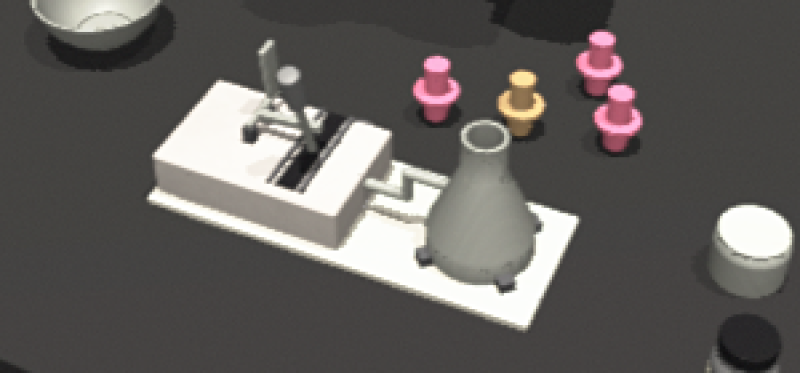

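View pics/tc.png

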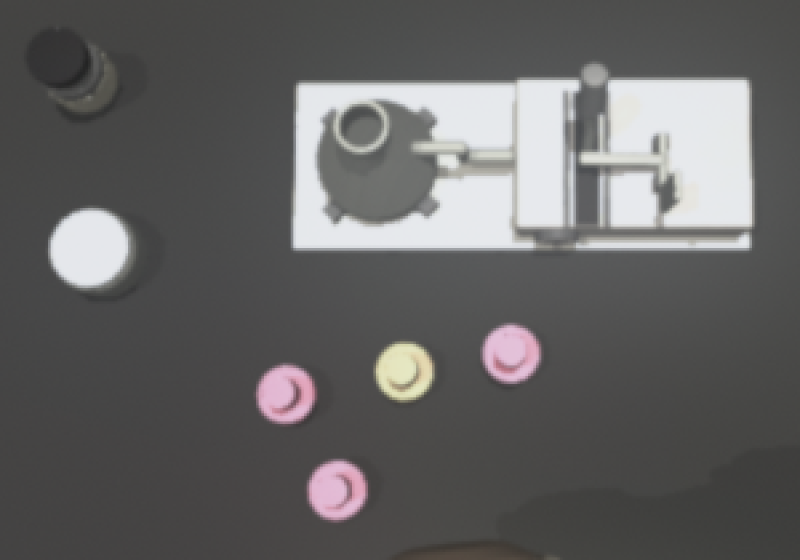

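Candidates for the stopper are tan at top (271,279) / scene (375,268), and pink at top (227,288), (246,323) and (312,272). By the description I choose the tan one, and the crops confirm a tan stopper with knob and flange. Next I measure positions.

```bash
cat >> h.py <<'E'
def tri(obs):
    A=[];b=[]
    for c,(u,v) in obs:
        o,d=ray(c,u,v); d=d/np.linalg.norm(d); P=np.eye(3)-np.outer(d,d); A.append(P); b.append(P@o)
    return np.linalg.solve(sum(A),sum(b))
E
python3 - <<'E'
from h import *
cs=capture('scene'); ct=capture('top')
obs=[]
for c,(u,v) in ((cs,(375,268)),(ct,(271,279))):
    hsv=cv2.cvtColor(c['img'],cv2.COLOR_RGB2HSV)
    m=((hsv[:,:,0]>12)&(hsv[:,:,0]<38)&(hsv[:,:,1]>60)&(hsv[:,:,2]>70)).astype(np.uint8)
    n,l,s,ce=cv2.connectedComponentsWithStats(m[v-25:v+25,u-25:u+25].copy())
    i=1+np.argmax(s[1:,4]); p=ce[i]+[u-25,v-25]; print(s[i],p); obs.append((c,p))
    print('onz35',onz(c,*p,.035))
print('tri stopper',tri(obs))
# plate corners in top: white mask
h=cv2.cvtColor(ct['img'],cv2.COLOR_RGB2GRAY)
m=(h>150).astype(np.uint8); m[:150]=0;m[245:]=0;m[:,:200]=0;m[:,420:]=0
cn=max(cv2.findContours(m,0,2)[0],key=cv2.contourArea); r=cv2.minAreaRect(cn); print(r)
ap=cv2.approxPolyDP(cn,6,True)[:,0]; print(ap.tolist())
for p in ap: print(p,onz(ct,*p,.01))
print('mouth top',onz(ct,256,187.5,.15),'scene',onz(cs,362,281,.15))
for k,n in (('bowl',.0),('tin',.03),('jar',.045)):
    o=[]
    for c in (cs,ct):
        R=cut_out(c,k)
        if R: 
            ys,xs=np.nonzero(R[0]['pixels']); o.append((c,(xs.mean(),ys.mean())))
    if len(o)==2: print(k,tri(o))
E
```

```text
[ 16  13  19  25 313] [375.02555911 267.99041534]
onz35 [0.41540155 0.09096711 0.035     ]
[29 19  4 11 20] [276.65 278.55]
onz35 [0.42133788 0.08292775 0.035     ]
tri stopper [0.41948715 0.08728911 0.03685954]
((283.5, 201.5), (63.0, 107.0), 90.0)
[[337, 171], [232, 171], [230, 232], [321, 232], [313, 224], [335, 224]]
[337 171] [ 0.68220738 -0.0484082   0.01      ]
[232 171] [0.67481849 0.20117782 0.01      ]
[230 232] [0.52796535 0.1978184  0.01      ]
[321 232] [ 0.53411748 -0.01420267  0.01      ]
[313 224] [0.55251679 0.0049966  0.01      ]
[335 224] [ 0.55401321 -0.04644028  0.01      ]
mouth top [0.60093235 0.12462284 0.15      ] scene [0.60198345 0.12529398 0.15      ]
bowl [ 0.47565933 -0.40541325  0.04698111]
tin [0.51552252 0.36112201 0.02918931]
jar [0.6712828  0.38969005 0.04771084]
```

```bash
cat >> h.py <<'E'
from scipy.spatial.transform import Rotation as Ro
def to(target, ang=None):
    s=observe(); R=Ro.from_quat(s['tcp_rot']).as_matrix(); d=R.T@(np.array(target)-s['tool_pos'])
    a=np.degrees(np.arctan2(R[1,0],R[0,0]))
    print('shift tool',np.round(d,4),'tilt z',np.round(R[:,2],4),'ang',round(a,2),'yaw', None if ang is None else round(a-ang,2),'pos',s['tool_pos'].round(4),'t',round(s['t'],2),'F',s['force'].round(1),'w',round(s['width'],4),'j',s['joint_pos'].round(2))
E
python3 - <<'E'
from h import *
to((.415,.087,.22),-88.4)
E
```

```text
shift tool [-0.5216 -0.4207  0.0113] tilt z [-0.  0. -1.] ang -70.93 yaw 17.47 pos [ 0.1878 -0.5434  0.2313] t 1.6 F [ 0.1  0.8 -0.1] w 0.0852 j [-1.45  0.16  1.6  -0.    1.39 -0.21]
```

Emit:
drive_tool(
  deltas=[
    {"xyz": [-0.037,-0.03,0.0],"yaw": 0,"gripper": 0.0854},
    {"xyz": [-0.074,-0.06,0.0],"yaw": 0,"gripper": 0.0854},
    {"xyz": [-0.111,-0.09,0.0],"yaw": 0,"gripper": 0.0854},
    {"xyz": [-0.148,-0.12,0.0],"yaw": 0,"gripper": 0.0854},
    {"xyz": [-0.185,-0.15,0.0],"yaw": 0,"gripper": 0.0854},
  ],
)

```text
t: 2.1
tool_pos: [0.2695, -0.3179, 0.2313]
tcp_rot: [0.814, -0.58, 0.0, -0.0]
force: [0.8, -0.4, -0.0]
width: 0.0853
```

Run:
```python
from h import *
to((.415,.087,.22),-88.4)
```

```text
shift tool [-0.3353 -0.2696  0.0112] tilt z [ 4.e-04 -3.e-04 -1.e+00] ang -70.97 yaw 17.43 pos [ 0.2695 -0.3179  0.2313] t 2.1 F [ 0.8 -0.4 -0. ] w 0.0853 j [-1.16 -0.28  2.01  0.    1.41  0.08]
```

Emit:
drive_tool(
  deltas=[
    {"xyz": [-0.037,-0.03,0.002],"yaw": 3,"gripper": 0.0854},
    {"xyz": [-0.074,-0.06,0.004],"yaw": 6,"gripper": 0.0854},
    {"xyz": [-0.111,-0.09,0.006],"yaw": 9,"gripper": 0.0854},
    {"xyz": [-0.148,-0.12,0.008],"yaw": 12,"gripper": 0.0854},
    {"xyz": [-0.185,-0.15,0.01],"yaw": 15,"gripper": 0.0854},
  ],
)

```text
t: 2.6
tool_pos: [0.3513, -0.0924, 0.2216]
tcp_rot: [0.731, -0.683, 0.001, -0.0]
force: [1.5, -1.1, -0.2]
width: 0.0855
```

Run:
```python
from h import *
to((.415,.087,.22),-88.4)
```

```text
shift tool [-0.1747 -0.0756  0.0015] tilt z [ 0.0019 -0.0012 -1.    ] ang -86.13 yaw 2.27 pos [ 0.3513 -0.0924  0.2216] t 2.6 F [ 1.5 -1.1 -0.2] w 0.0855 j [-0.59 -0.44  2.15  0.    1.43  0.91]
```

Emit:
drive_tool(
  deltas=[
    {"xyz": [-0.043,-0.019,0.0],"yaw": 1,"gripper": 0.0854},
    {"xyz": [-0.087,-0.038,0.001],"yaw": 2,"gripper": 0.0854},
    {"xyz": [-0.131,-0.057,0.001],"yaw": 2.3,"gripper": 0.0854},
    {"xyz": [-0.175,-0.076,0.001],"yaw": 2.3,"gripper": 0.0854},
    {"xyz": [-0.175,-0.076,0.001],"yaw": 2.3,"gripper": 0.0854},
  ],
)

```text
t: 3.1
tool_pos: [0.4157, 0.0923, 0.2206]
tcp_rot: [0.72, -0.694, 0.001, -0.001]
force: [-0.4, -0.5, 0.0]
width: 0.0855
```

Run:
```python
from h import *
to((.415,.087,.22),-88.4)
c=capture('wrist'); save(c,'w1'); print(np.round(np.linalg.inv(c['camera_from_world']),3).tolist(), proj(c,(.4195,.0873,.07)))
```

```text
shift tool [0.0053 0.0009 0.0005] tilt z [ 2.2e-03  7.0e-04 -1.0e+00] ang -87.97 yaw 0.43 pos [0.4157 0.0923 0.2206] t 3.1 F [-0.4 -0.5  0. ] w 0.0855 j [-0.07 -0.24  2.01  0.    1.38  1.47]
[[0.035, -0.946, -0.324, 0.499], [-0.999, -0.034, -0.01, 0.095], [-0.002, 0.324, -0.946, 0.363], [0.0, 0.0, 0.0, 1.0]] [325.00515942 211.92319722]
```

View pics/w1.png

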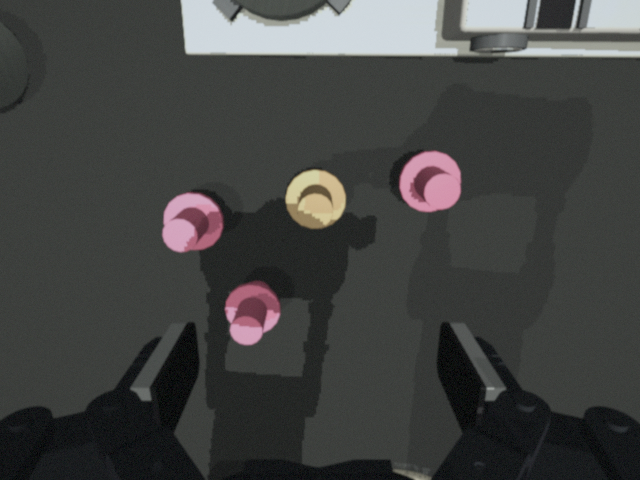

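The close view shows the tan stopper at (316,199), with pink ones at (190,225), (252,312) and (431,183). I'll segment the tan one here and in the top view.

Run:
```python
from h import *
c=capture('wrist')
hsv=cv2.cvtColor(c['img'],cv2.COLOR_RGB2HSV)
m=((hsv[:,:,0]>10)&(hsv[:,:,0]<35)&(hsv[:,:,1]>50)&(hsv[:,:,2]>60)).astype(np.uint8)
m[:150]=0;m[260:]=0;m[:,:270]=0;m[:,370:]=0
cn=max(cv2.findContours(m,0,2)[0],key=cv2.contourArea)
e=cv2.fitEllipse(cv2.convexHull(cn)); print(e)
print('flange',onz(c,*e[0],.033))
# predicted silhouette centre for model: fit x,y by projecting model circles
from scipy.optimize import minimize
hull=cv2.convexHull(cn)[:,0].astype(float)
def model(xy):
    P=[]
    for z,r in ((.030,.024),(.036,.024),(.036,.013),(.070,.013),(0,.012)):
        for t in np.linspace(0,2*np.pi,24): P.append(proj(c,(xy[0]+r*np.cos(t),xy[1]+r*np.sin(t),z)))
    return cv2.convexHull(np.float32(P))[:,0]
def cost(xy):
    M=model(xy); return sum(cv2.pointPolygonTest(M,(float(a),float(b)),True)**2 for a,b in hull)
r=minimize(cost,onz(c,*e[0],.033)[:2],method='Nelder-Mead',options=dict(xatol=1e-4)); print(r.x,(r.fun/len(hull))**.5)
im=c['img'].copy(); cv2.polylines(im,[model(r.x).astype(np.int32)],True,(0,255,0)); c['img']=cv2.resize(im[140:280,240:400],(640,560),interpolation=3); save(c,'w1b')
```

```text
((311.8223571777344, 197.92030334472656), (60.864418029785156, 61.91310119628906), 100.05252838134766)
flange [0.4201746  0.09452993 0.033     ]
[0.41991981 0.09459104] 0.6957546017618023
```

View pics/w1b.png

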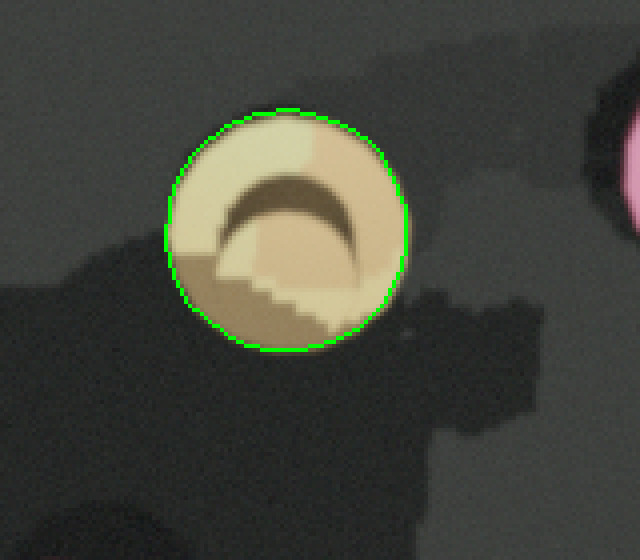

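```bash
cat > fit.py <<'E'
from h import *
from scipy.optimize import minimize
def fits(c,box,base=0.,tan=True):
    hsv=cv2.cvtColor(c['img'],cv2.COLOR_RGB2HSV)
    m=((hsv[:,:,0]>10)&(hsv[:,:,0]<38)&(hsv[:,:,1]>35)&(hsv[:,:,2]>60)).astype(np.uint8)
    k=np.zeros_like(m); k[box[1]:box[3],box[0]:box[2]]=1; m*=k
    cn=max(cv2.findContours(m,0,2)[0],key=cv2.contourArea); hull=cv2.convexHull(cn)[:,0].astype(float)
    def model(xy):
        P=[]
        for z,r in ((.030,.024),(.036,.024),(.036,.013),(.070,.013),(0,.012)):
            for t in np.linspace(0,2*np.pi,24): P.append(proj(c,(xy[0]+r*np.cos(t),xy[1]+r*np.sin(t),z+base)))
        return cv2.convexHull(np.float32(P))[:,0]
    cost=lambda xy: sum(cv2.pointPolygonTest(model(xy),(float(a),float(b)),True)**2 for a,b in hull)
    r=minimize(cost,onz(c,*hull.mean(0),.033+base)[:2],method='Nelder-Mead',options=dict(xatol=1e-4))
    return r.x,(r.fun/len(hull))**.5,hull.mean(0)
E
python3 - <<'E'
from fit import *
to((.420,.092,.22),-88.4)
c=capture('wrist'); to((.420,.092,.22),-88.4); print(np.linalg.inv(c['camera_from_world'])[:3,3]); print(fits(c,(270,150,370,260)))
c=capture('scene'); print(fits(c,(355,245,395,290)))
c=capture('top'); print(fits(c,(255,260,290,300))); to((.420,.092,.22),-88.4)
E
```

```text
shift tool [-0.0036 -0.0049  0.0004] tilt z [ 0.0014 -0.0016 -1.    ] ang -88.25 yaw 0.15 pos [0.4152 0.0882 0.2204] t 3.2 F [-0.2 -0.7 -1. ] w 0.0854 j [-0.08 -0.24  2.01 -0.    1.38  1.46]
shift tool [-0.0047 -0.005   0.0004] tilt z [ 0.0015 -0.0017 -1.    ] ang -88.39 yaw 0.01 pos [0.4151 0.0872 0.2204] t 3.25 F [ 0.7 -0.9 -0.3] w 0.0851 j [-0.08 -0.25  2.01 -0.    1.38  1.46]
[0.49861301 0.09074251 0.36277253]
(array([0.41998841, 0.09451194]), np.float64(0.8013429804746544), array([307.28571429, 198.4       ]))
(array([0.41601177, 0.09097084]), np.float64(0.4494905599005202), array([374.85714286, 269.14285714]))
(array([0.40116595, 0.07888262]), np.float64(3.0805861335407743), array([277.625, 295.625]))
shift tool [-0.0056 -0.0049  0.0005] tilt z [ 0.0019 -0.0015 -1.    ] ang -88.54 yaw -0.14 pos [0.4152 0.0863 0.2205] t 3.35 F [-0.8  0.1  0.2] w 0.0851 j [-0.08 -0.25  2.01 -0.    1.38  1.46]
```

Run:
```python
from fit import *
c=capture('top')
im=cv2.cvtColor(cv2.imread('pics/top0.png'),cv2.COLOR_BGR2RGB)
cc=dict(c); cc['img']=im
g=cv2.cvtColor(im,cv2.COLOR_RGB2HSV)[265:295,257:287]
m=(g[:,:,2]>110).astype(np.uint8); cn=max(cv2.findContours(m,0,2)[0],key=cv2.contourArea); e=cv2.fitEllipse(cn); print(e, onz(c,e[0][0]+257,e[0][1]+265,.036))
to((.420,.094,.13),-88.4)
```

```text
((14.230645179748535, 13.786458969116211), (21.946861267089844, 22.347219467163086), 22.419336318969727) [0.42039943 0.09498218 0.036     ]
shift tool [-0.0079 -0.0047  0.0905] tilt z [ 0.0021 -0.0014 -1.    ] ang -88.58 yaw -0.18 pos [0.4153 0.0861 0.2206] t 3.4 F [ 0.6 -0.5  0.8] w 0.0853 j [-0.08 -0.25  2.01 -0.    1.38  1.47]
```

Emit:
drive_tool(
  deltas=[
    {"xyz": [-0.004,-0.002,0.03],"yaw": 0,"gripper": 0.0854},
    {"xyz": [-0.008,-0.005,0.06],"yaw": 0,"gripper": 0.0854},
    {"xyz": [-0.008,-0.005,0.09],"yaw": 0,"gripper": 0.0854},
    {"xyz": [-0.008,-0.005,0.09],"yaw": 0,"gripper": 0.0854},
    {"xyz": [-0.008,-0.005,0.09],"yaw": 0,"gripper": 0.0854},
  ],
)

```text
t: 3.9
tool_pos: [0.4203, 0.0932, 0.131]
tcp_rot: [0.715, -0.699, 0.001, -0.0]
force: [0.2, 0.4, 0.2]
width: 0.0855
```

Run:
```python
from fit import *
to((.420,.094,.041),-88.4)
c=capture('wrist'); save(c,'w2'); print(fits(c,(240,100,400,480)))
to((.420,.0945,.042),-88.4)
```

```text
shift tool [-0.0009  0.0004  0.09  ] tilt z [ 0.0017 -0.0015 -1.    ] ang -88.68 yaw -0.28 pos [0.4203 0.0932 0.131 ] t 3.9 F [0.2 0.4 0.2] w 0.0855 j [-0.06 -0.12  2.09 -0.    1.17  1.49]
(array([0.41997462, 0.09440147]), np.float64(0.415891455023212), array([311.67567568, 244.32432432]))
shift tool [-0.0013  0.0016  0.0901] tilt z [ 0.0043 -0.0017 -1.    ] ang -88.66 yaw -0.26 pos [0.4213 0.0933 0.1321] t 3.95 F [0.4 0.4 0.8] w 0.0854 j [-0.06 -0.12  2.09 -0.    1.17  1.49]
```

View pics/w2.png

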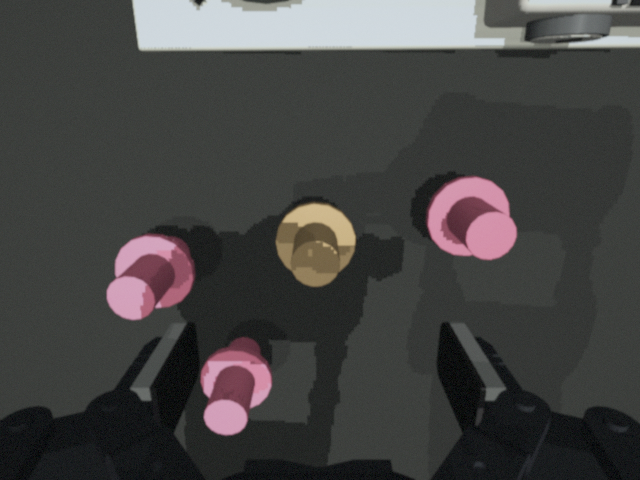

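Emit:
drive_tool(
  deltas=[
    {"xyz": [-0.001,0.0015,0.03],"yaw": 0,"gripper": 0.0854},
    {"xyz": [-0.001,0.0015,0.06],"yaw": 0,"gripper": 0.0854},
    {"xyz": [-0.001,0.0015,0.08],"yaw": 0,"gripper": 0.0854},
    {"xyz": [-0.001,0.0015,0.089],"yaw": 0,"gripper": 0.0854},
    {"xyz": [-0.001,0.0015,0.089],"yaw": 0,"gripper": 0.0854},
  ],
)

```text
t: 4.45
tool_pos: [0.4205, 0.0939, 0.0435]
tcp_rot: [0.715, -0.699, 0.002, -0.001]
force: [-0.3, -0.6, 0.2]
width: 0.0855
```

Emit:
drive_tool(
  deltas=[
    {"xyz": [0,0,0.0],"gripper": 0.015},
    {"xyz": [0,0,0.0],"gripper": 0.015},
    {"xyz": [0,0,0.0],"gripper": 0.015},
    {"xyz": [0,0,0.0],"gripper": 0.015},
    {"xyz": [0,0,0.0],"gripper": 0.015},
  ],
)

```text
schema error: expected keys xyz, yaw, gripper
```

Run:
```python
from fit import *
c=capture('wrist'); save(c,'w3')
to((.420,.0945,.24),-88.4)
```

```text
shift tool [-2.000e-04  1.000e-04 -1.957e-01] tilt z [ 0.0061 -0.0018 -1.    ] ang -88.68 yaw -0.28 pos [0.4213 0.0939 0.0443] t 4.5 F [ 0.2 -0.4 -0.4] w 0.0856 j [-0.06  0.03  2.14 -0.    0.96  1.49]
```

View pics/w3.png

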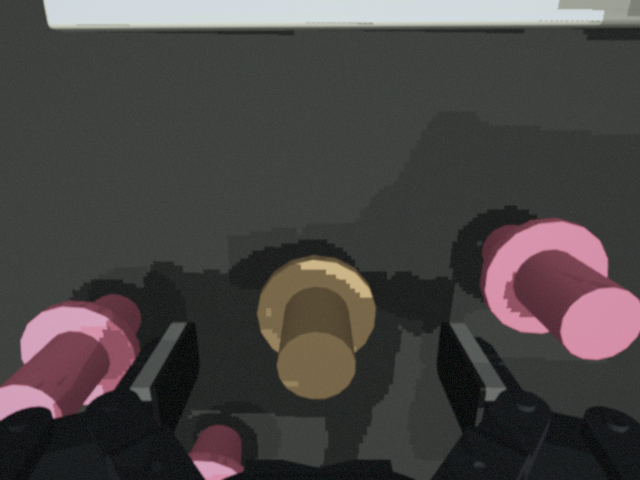

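Emit:
drive_tool(
  deltas=[
    {"xyz": [0,0,0.002],"yaw": 0,"gripper": 0.015},
    {"xyz": [0,0,0.002],"yaw": 0,"gripper": 0.015},
    {"xyz": [0,0,0.002],"yaw": 0,"gripper": 0.015},
    {"xyz": [0,0,0.002],"yaw": 0,"gripper": 0.015},
    {"xyz": [0,0,0.002],"yaw": 0,"gripper": 0.015},
  ],
)

```text
t: 5.0
tool_pos: [0.4217, 0.094, 0.0429]
tcp_rot: [0.715, -0.699, 0.003, -0.002]
force: [-1.5, -0.3, 4.8]
width: 0.0238
```

Emit:
drive_tool(
  deltas=[
    {"xyz": [0,0,0.0],"yaw": 0,"gripper": 0.015},
    {"xyz": [0,0,0.0],"yaw": 0,"gripper": 0.015},
    {"xyz": [0,0,0.0],"yaw": 0,"gripper": 0.015},
  ],
)

```text
t: 5.3
tool_pos: [0.4217, 0.094, 0.0429]
tcp_rot: [0.715, -0.699, 0.003, -0.002]
force: [0.1, 1.4, 2.8]
width: 0.0237
```

Run:
```python
from fit import *
c=capture('wrist'); save(c,'w4')
to((.480,.1245,.24),-88.4)
```

```text
shift tool [-0.0288 -0.0603 -0.1967] tilt z [ 0.0069 -0.0018 -1.    ] ang -88.68 yaw -0.28 pos [0.4217 0.094  0.0429] t 5.35 F [-0.4  1.2  2.3] w 0.0242 j [-0.06  0.04  2.14 -0.    0.96  1.49]
```

View pics/w4.png

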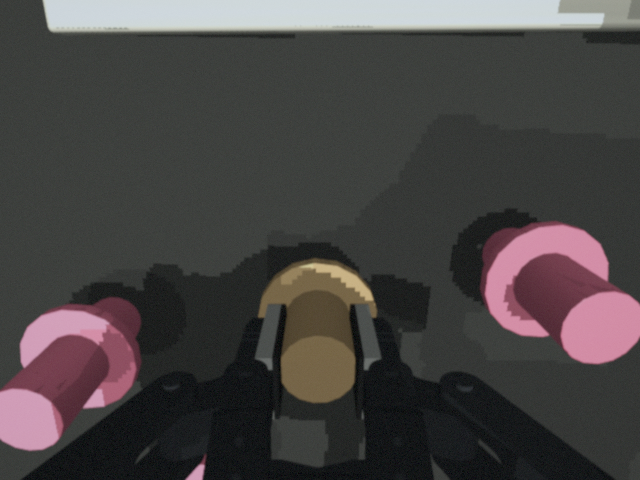

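Emit:
drive_tool(
  deltas=[
    {"xyz": [0,0,-0.02],"yaw": 0,"gripper": 0.015},
    {"xyz": [0,0,-0.06],"yaw": 0,"gripper": 0.015},
    {"xyz": [0,0,-0.1],"yaw": 0,"gripper": 0.015},
    {"xyz": [0,0,-0.14],"yaw": 0,"gripper": 0.015},
    {"xyz": [0,0,-0.18],"yaw": 0,"gripper": 0.015},
  ],
)

```text
t: 5.85
tool_pos: [0.4199, 0.0943, 0.224]
tcp_rot: [0.715, -0.699, 0.003, -0.002]
force: [1.3, -0.2, -2.0]
width: 0.0239
```

Emit:
drive_tool(
  deltas=[
    {"xyz": [-0.01,-0.02,-0.02],"yaw": 0,"gripper": 0.015},
    {"xyz": [-0.02,-0.045,-0.03],"yaw": 0,"gripper": 0.015},
    {"xyz": [-0.03,-0.065,-0.03],"yaw": 0,"gripper": 0.015},
    {"xyz": [-0.03,-0.065,-0.03],"yaw": 0,"gripper": 0.015},
    {"xyz": [-0.03,-0.065,-0.03],"yaw": 0,"gripper": 0.015},
  ],
)

```text
t: 6.35
tool_pos: [0.4833, 0.1259, 0.2534]
tcp_rot: [0.715, -0.699, 0.002, -0.001]
force: [-0.4, 0.4, -1.9]
width: 0.0239
```

Run:
```python
from fit import *
to((.602,.1245,.25),-88.4)
c=capture('wrist'); save(c,'w5'); print(proj(c,(.601,.125,.15)))
c=capture('top'); save(c,'t5')
to((.602,.1245,.25),-88.4)
```

```text
shift tool [ 0.0041 -0.1186  0.0038] tilt z [ 0.0039 -0.002  -1.    ] ang -88.65 yaw -0.25 pos [0.4833 0.1259 0.2534] t 6.35 F [-0.4  0.4 -1.9] w 0.0239 j [ 0.01 -0.06  1.78 -0.    1.42  1.56]
[324.08785187  26.19693061]
shift tool [ 0.0039 -0.1189  0.0041] tilt z [ 0.0045 -0.0019 -1.    ] ang -88.68 yaw -0.28 pos [0.483  0.1257 0.2536] t 6.45 F [ 0.7 -0.9 -0.9] w 0.0236 j [ 0.01 -0.06  1.78 -0.    1.42  1.56]
```

View pics/w5.png

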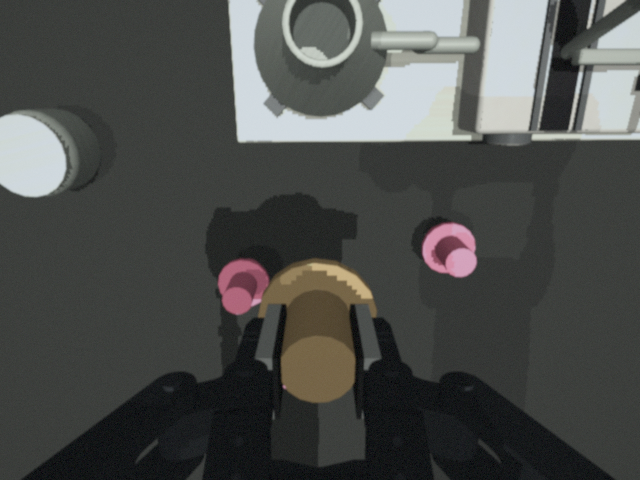

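View pics/t5.png

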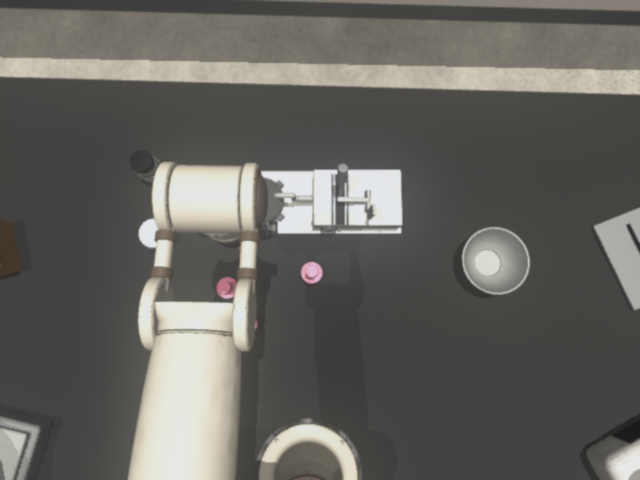

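Emit:
drive_tool(
  deltas=[
    {"xyz": [0.001,-0.025,0.0],"yaw": 0,"gripper": 0.015},
    {"xyz": [0.002,-0.05,0.0],"yaw": 0,"gripper": 0.015},
    {"xyz": [0.002,-0.06,0.0],"yaw": 0,"gripper": 0.015},
    {"xyz": [0.002,-0.06,0.0],"yaw": 0,"gripper": 0.015},
    {"xyz": [0.002,-0.06,0.0],"yaw": 0,"gripper": 0.015},
  ],
)

```text
t: 6.95
tool_pos: [0.5421, 0.125, 0.2536]
tcp_rot: [0.715, -0.699, 0.002, -0.0]
force: [0.1, -0.6, -1.2]
width: 0.0239
```

Run:
```python
from fit import *
to((.601,.1245,.25),-88.4)
c=capture('wrist'); save(c,'w6'); print(proj(c,(.601,.125,.15)))
im=c['img'].copy()
for r in (.0175,.0215):
    P=[proj(c,(.601+r*np.cos(t),.125+r*np.sin(t),.15)) for t in np.linspace(0,6.28,60)]
    cv2.polylines(im,[np.int32(np.round(P))],True,(0,255,0))
d=dict(img=cv2.resize(im[:280,200:480],(600,600),interpolation=3)); save(d,'w6b')
c=capture('scene'); im=c['img'].copy()
for r in (.0175,.0215):
    P=[proj(c,(.601+r*np.cos(t),.125+r*np.sin(t),.15)) for t in np.linspace(0,6.28,60)]
    cv2.polylines(im,[np.int32(np.round(P))],True,(0,255,0))
d=dict(img=cv2.resize(im[200:340,280:460],(771,600),interpolation=3)); save(d,'s6b')
```

```text
shift tool [ 0.0018 -0.0588  0.0038] tilt z [ 0.0033 -0.0019 -1.    ] ang -88.69 yaw -0.29 pos [0.5421 0.125  0.2536] t 6.95 F [ 0.1 -0.6 -1.2] w 0.0239 j [ 0.01  0.09  1.62 -0.    1.42  1.56]
[319.55894376 140.19273212]
```

View pics/w6.png

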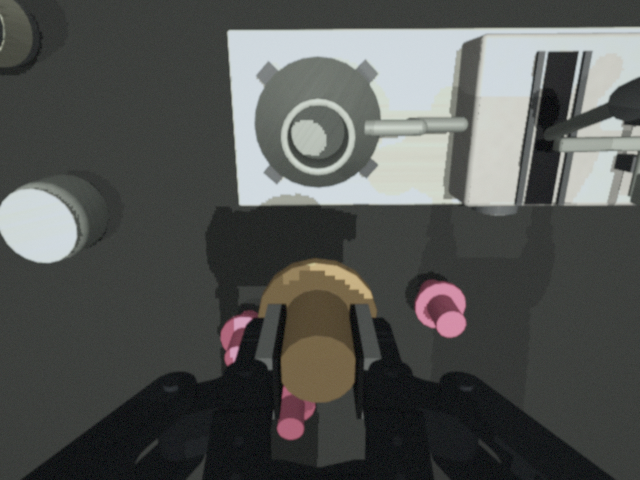

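View pics/w6b.png

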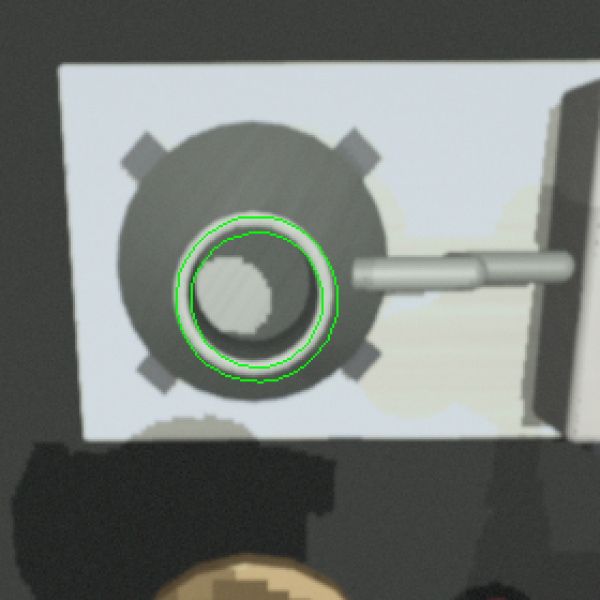

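View pics/s6b.png

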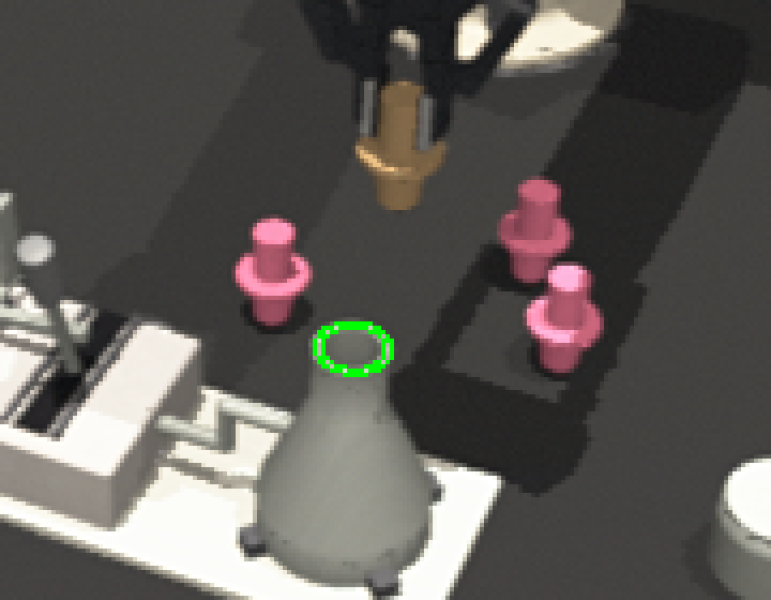

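Emit:
drive_tool(
  deltas=[
    {"xyz": [0.0,-0.03,0.0],"yaw": 0,"gripper": 0.015},
    {"xyz": [0.0005,-0.06,0.0],"yaw": 0,"gripper": 0.015},
    {"xyz": [0.0005,-0.061,0.0],"yaw": 0,"gripper": 0.015},
    {"xyz": [0.0005,-0.061,0.02],"yaw": 0,"gripper": 0.015},
    {"xyz": [0.0005,-0.061,0.03],"yaw": 0,"gripper": 0.015},
  ],
)

```text
t: 7.55
tool_pos: [0.6019, 0.1261, 0.2228]
tcp_rot: [0.715, -0.699, 0.001, 0.0]
force: [0.2, -0.3, -0.7]
width: 0.0237
```

Run:
```python
from fit import *
c=capture('wrist'); save(c,'w7')
to((.6035,.1258,.20),-88.4)
c=capture('scene'); im=c['img'].copy()
d=dict(img=cv2.resize(im[200:340,280:460],(771,600),interpolation=3)); save(d,'s7b')
for k in ((.602,.126,.15),): print(proj(c,k))
```

```text
shift tool [ 0.0003 -0.0027  0.0209] tilt z [-0.0015 -0.002  -1.    ] ang -88.66 yaw -0.26 pos [0.6009 0.1261 0.2209] t 7.6 F [-2.4  0.6 -1.8] w 0.0239 j [ 0.01  0.27  1.49 -0.    1.38  1.56]
[362.27183497 281.09138743]
```

View pics/w7.png

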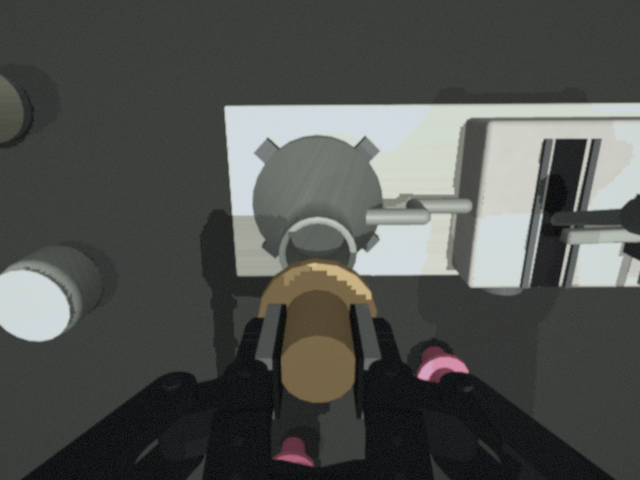

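View pics/s7b.png

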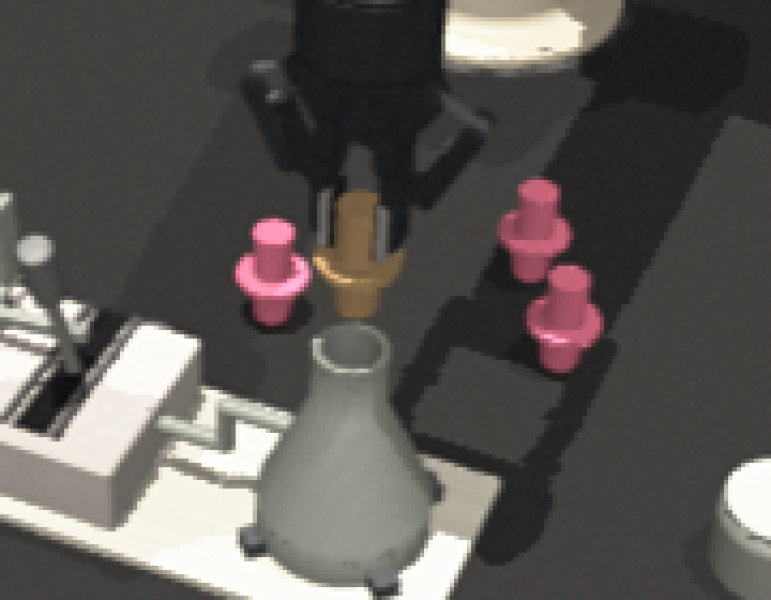

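Run:
```python
from fit import *
c=capture('scene')
print('flange centre',onz(c,280+358/4.283,200+266/4.283,.211),'bottom',onz(c,280+356.5/4.283,200+308/4.283,.178),'mouth',onz(c,280+351/4.283,200+348/4.283,.15))
print(fits(c,(345,230,385,280),base=.178))
to((.6035,.1258,.20),-88.4)
```

```text
flange centre [0.60453258 0.12761767 0.211     ] bottom [0.6007197  0.12665496 0.178     ] mouth [0.60285522 0.12553943 0.15      ]
(array([0.59678462, 0.12353293]), np.float64(0.41267266935808294), array([364.    , 259.8125]))
shift tool [ 0.0003 -0.0015  0.0233] tilt z [ 0.0015 -0.0019 -1.    ] ang -88.66 yaw -0.26 pos [0.602  0.1261 0.2233] t 7.7 F [ 0.4  0.4 -1. ] w 0.0239 j [ 0.01  0.27  1.49 -0.    1.39  1.56]
```

Emit:
drive_tool(
  deltas=[
    {"xyz": [0.0003,-0.0018,0.0],"yaw": 0,"gripper": 0.015},
    {"xyz": [0.0003,-0.0018,0.01],"yaw": 0,"gripper": 0.015},
    {"xyz": [0.0003,-0.0018,0.02],"yaw": 0,"gripper": 0.015},
    {"xyz": [0.0003,-0.0018,0.026],"yaw": 0,"gripper": 0.015},
    {"xyz": [0.0003,-0.0018,0.032],"yaw": 0,"gripper": 0.015},
  ],
)

```text
t: 8.2
tool_pos: [0.6034, 0.1257, 0.1902]
tcp_rot: [0.715, -0.699, 0.001, 0.001]
force: [-0.7, -0.1, -2.0]
width: 0.0236
```

Run:
```python
from fit import *
c=capture('scene'); im=c['img'].copy()
d=dict(img=cv2.resize(im[230:330,300:420],(720,600),interpolation=3)); save(d,'s8b')
to((.6035,.1258,.163),-88.4)
```

```text
shift tool [-0.0001 -0.0006  0.0262] tilt z [-0.0011 -0.002  -1.    ] ang -88.66 yaw -0.26 pos [0.603  0.1257 0.1892] t 8.25 F [-0.2 -0.6 -2.8] w 0.0239 j [ 0.01  0.3   1.52 -0.    1.33  1.56]
```

View pics/s8b.png

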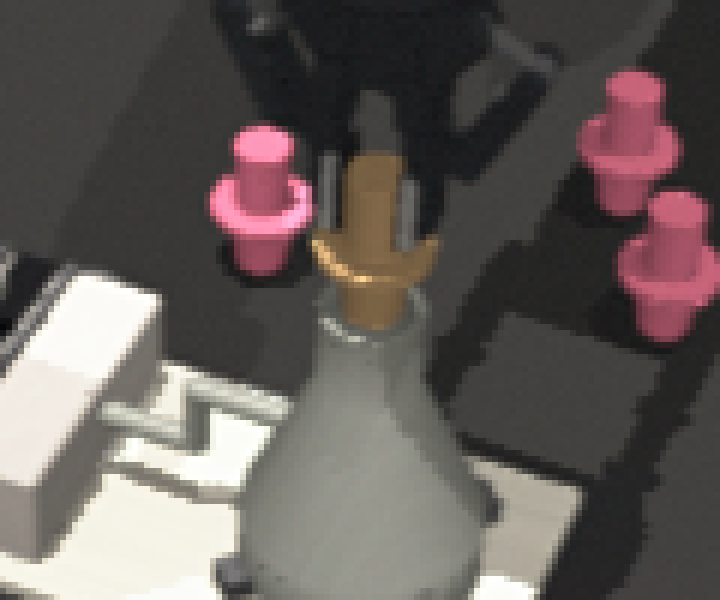

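Emit:
drive_tool(
  deltas=[
    {"xyz": [0.0003,-0.0003,0.004],"yaw": 0,"gripper": 0.015},
    {"xyz": [0.0003,-0.0003,0.008],"yaw": 0,"gripper": 0.015},
    {"xyz": [0.0003,-0.0003,0.012],"yaw": 0,"gripper": 0.015},
    {"xyz": [0.0003,-0.0003,0.016],"yaw": 0,"gripper": 0.015},
  ],
)

```text
t: 8.65
tool_pos: [0.6033, 0.1254, 0.173]
tcp_rot: [0.715, -0.699, 0.0, 0.001]
force: [-0.1, 0.4, -0.4]
width: 0.024
```

No contact so far, and the base is about 20 mm inside the neck. I'll continue slowly.

Emit:
drive_tool(
  deltas=[
    {"xyz": [0,0,0.003],"yaw": 0,"gripper": 0.015},
    {"xyz": [0,0,0.006],"yaw": 0,"gripper": 0.015},
    {"xyz": [0,0,0.008],"yaw": 0,"gripper": 0.015},
    {"xyz": [0,0,0.01],"yaw": 0,"gripper": 0.015},
  ],
)

```text
t: 9.05
tool_pos: [0.6034, 0.1254, 0.163]
tcp_rot: [0.715, -0.699, 0.0, 0.001]
force: [-3.6, 0.9, 10.8]
width: 0.0237
```

Emit:
drive_tool(
  deltas=[
    {"xyz": [0,0,0.001],"yaw": 0,"gripper": 0.015},
    {"xyz": [0,0,0.001],"yaw": 0,"gripper": 0.015},
  ],
)

```text
t: 9.25
tool_pos: [0.6036, 0.1254, 0.1631]
tcp_rot: [0.715, -0.699, 0.001, 0.001]
force: [-2.4, -1.1, 4.9]
width: 0.0238
```

Run:
```python
from fit import *
to((.6035,.1258,.163),-88.4)
c=capture('scene'); im=c['img'].copy()
d=dict(img=cv2.resize(im[230:330,300:420],(720,600),interpolation=3)); save(d,'s9b')
c=capture('wrist');save(c,'w9')
```

```text
shift tool [-0.0004  0.0001  0.0001] tilt z [-1.e-04 -2.e-03 -1.e+00] ang -88.66 yaw -0.26 pos [0.6036 0.1254 0.1631] t 9.25 F [-2.4 -1.1  4.9] w 0.0238 j [ 0.01  0.32  1.54 -0.    1.28  1.56]
```

View pics/s9b.png

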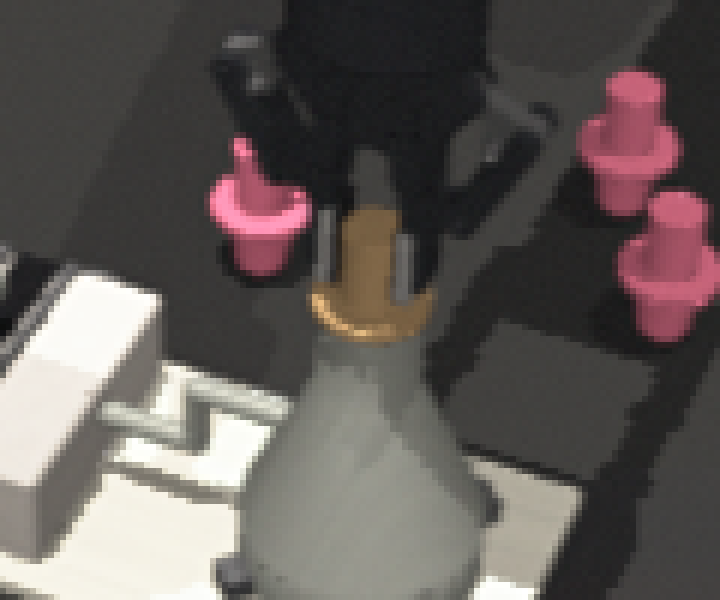

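View pics/w9.png

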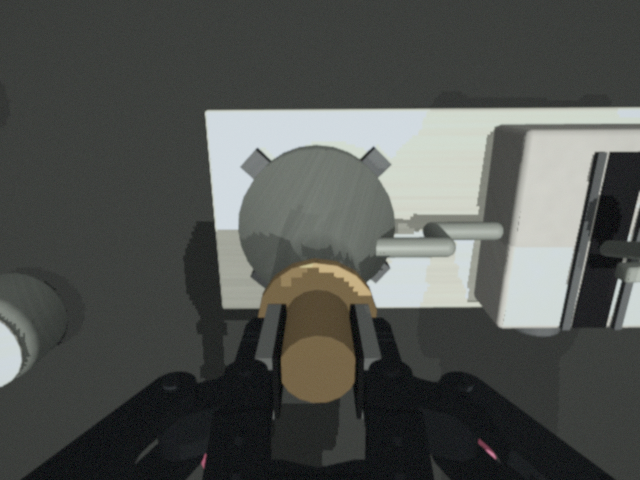

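The scene crop shows the flange on the rim at (372,318), so I release and lift.

Emit:
drive_tool(
  deltas=[
    {"xyz": [0,0,0.0],"yaw": 0,"gripper": 0.06},
    {"xyz": [0,0,0.0],"yaw": 0,"gripper": 0.06},
    {"xyz": [0,0,0.0],"yaw": 0,"gripper": 0.06},
    {"xyz": [0,0,0.0],"yaw": 0,"gripper": 0.06},
  ],
)

```text
t: 9.75
tool_pos: [0.6035, 0.1254, 0.1628]
tcp_rot: [0.715, -0.699, 0.001, 0.001]
force: [0.9, -0.6, 0.2]
width: 0.06
```

Emit:
drive_tool(
  deltas=[
    {"xyz": [0,0,-0.02],"yaw": 0,"gripper": 0.06},
    {"xyz": [0,0,-0.05],"yaw": 0,"gripper": 0.06},
    {"xyz": [0,0,-0.09],"yaw": 0,"gripper": 0.06},
    {"xyz": [0,0,-0.12],"yaw": 0,"gripper": 0.06},
    {"xyz": [0,0,-0.12],"yaw": 0,"gripper": 0.06},
  ],
)

```text
t: 10.25
tool_pos: [0.6062, 0.1257, 0.2889]
tcp_rot: [0.715, -0.699, 0.004, -0.003]
force: [0.2, 1.1, 0.4]
width: 0.0598
```

Run:
```python
from fit import *
to((.55,-.06,.283),-88.4)
c=capture('scene'); im=c['img'].copy()
d=dict(img=cv2.resize(im[230:330,300:420],(720,600),interpolation=3)); save(d,'s10b')
c=capture('wrist');save(c,'w10')
```

```text
shift tool [0.1843 0.0606 0.0057] tilt z [ 0.0102 -0.0018 -0.9999] ang -88.66 yaw -0.26 pos [0.6062 0.1257 0.2889] t 10.25 F [0.2 1.1 0.4] w 0.0598 j [ 0.01  0.23  1.4  -0.    1.5   1.56]
```

View pics/s10b.png

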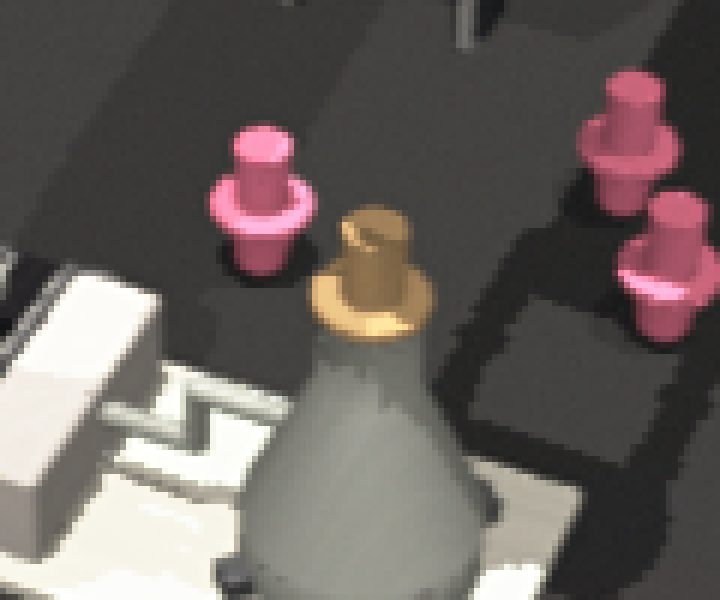

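View pics/w10.png

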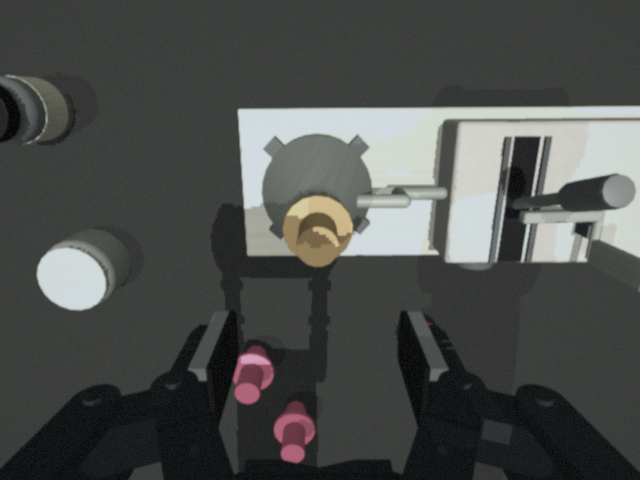

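Emit:
drive_tool(
  deltas=[
    {"xyz": [0.043,0.01,0.0],"yaw": 0,"gripper": 0.0},
    {"xyz": [0.086,0.02,0.0],"yaw": 0,"gripper": 0.0},
    {"xyz": [0.129,0.03,0.0],"yaw": 0,"gripper": 0.0},
    {"xyz": [0.172,0.04,0.0],"yaw": 0,"gripper": 0.0},
    {"xyz": [0.21,0.045,0.0],"yaw": 0,"gripper": 0.0},
  ],
)

```text
t: 10.85
tool_pos: [0.5621, -0.0869, 0.2815]
tcp_rot: [0.715, -0.699, -0.001, 0.001]
force: [0.3, 0.2, 0.3]
width: -0.0003
```

Emit:
drive_tool(
  deltas=[
    {"xyz": [0.003,0,0.0],"yaw": 0,"gripper": 0.0},
    {"xyz": [0.003,0,0.0],"yaw": 0,"gripper": 0.0},
    {"xyz": [0.003,0,0.0],"yaw": 0,"gripper": 0.0},
  ],
)

```text
t: 11.15
tool_pos: [0.5619, -0.0888, 0.2802]
tcp_rot: [0.715, -0.699, -0.002, 0.001]
force: [0.4, 0.2, -0.4]
width: -0.0004
```

Run:
```python
from fit import *
to((.55,-.06,.283),-88.4)
c=capture('wrist');save(c,'w11'); np.save('w11.npy',c['camera_from_world'])
for k in ('catch_tip','lever_grip'): print(k,[(round(r['conf'],2),r['box']) for r in cut_out(c,k)])
o=np.array([.605,.016,0]); R=Ro.from_euler('z',.028).as_matrix()
for n,p in dict(leverpiv=(-10,-70,50),pl=(75,200,10),pr=(75,-200,10),bl=(-75,200,10),br=(-75,-200,10),grip=(-10+115*np.sin(.3),-70,160)).items(): print(n,proj(c,o+R@np.array(p)/1e3).round(1))
to((.55,-.06,.283),-88.4)
```

```text
shift tool [-0.0291  0.0112 -0.0027] tilt z [-4.1e-03  6.0e-04 -1.0e+00] ang -88.66 yaw -0.26 pos [ 0.5619 -0.0888  0.2802] t 11.15 F [ 0.4  0.2 -0.4] w -0.0004 j [-0.37  0.12  1.55 -0.    1.48  1.18]
catch_tip []
lever_grip [(0.56, [236.2, 88.6, 50.1, 65.2])]
leverpiv [279.2 150.5]
pl [-21.2  49.9]
pr [425.3  47.6]
bl [ 18.7 211.5]
br [413.5 209.8]
grip [261.1 117.2]
shift tool [-0.0288  0.0116 -0.0018] tilt z [-2.7e-03 -4.0e-04 -1.0e+00] ang -88.58 yaw -0.18 pos [ 0.5623 -0.0885  0.2812] t 11.3 F [-0.4 -0.1 -0.3] w 0.0001 j [-0.37  0.12  1.55 -0.    1.48  1.18]
```

View pics/w11.png

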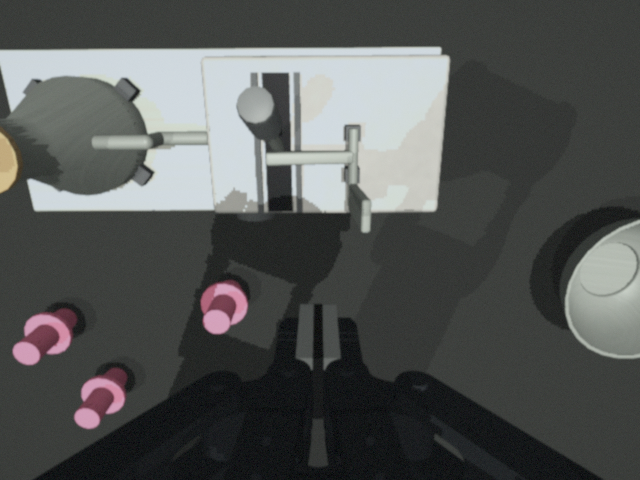

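Run:
```python
import cv2
a=cv2.imread('pics/w11.png')[40:250,195:460]; cv2.imwrite('pics/w11c.png',cv2.resize(a,(757,600),interpolation=3))
a=cv2.imread('pics/scene0.png')[235:325,225:345]; cv2.imwrite('pics/s0c.png',cv2.resize(a,(800,600),interpolation=3))
a=cv2.imread('pics/top0.png')[160:240,300:410]; cv2.imwrite('pics/t0c.png',cv2.resize(a,(770,560),interpolation=3))
```

```text
(no output)
```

View pics/w11c.png

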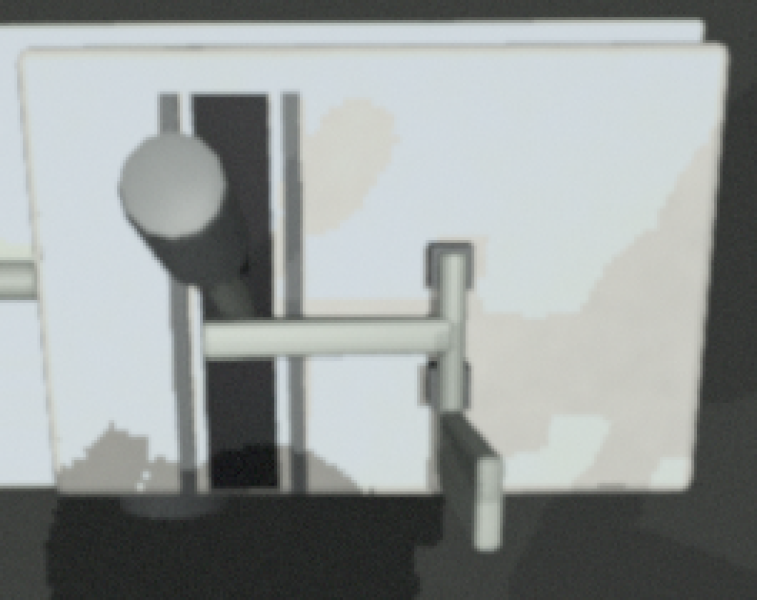

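View pics/s0c.png

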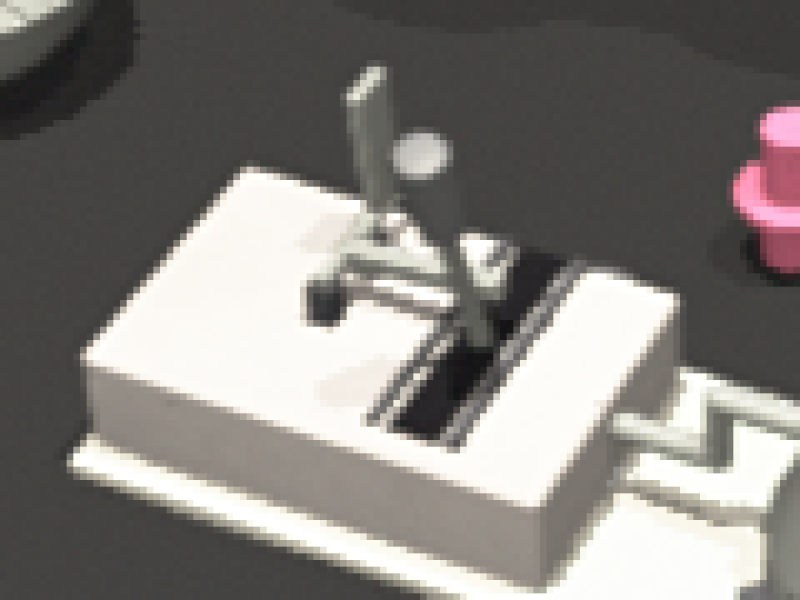

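View pics/t0c.png

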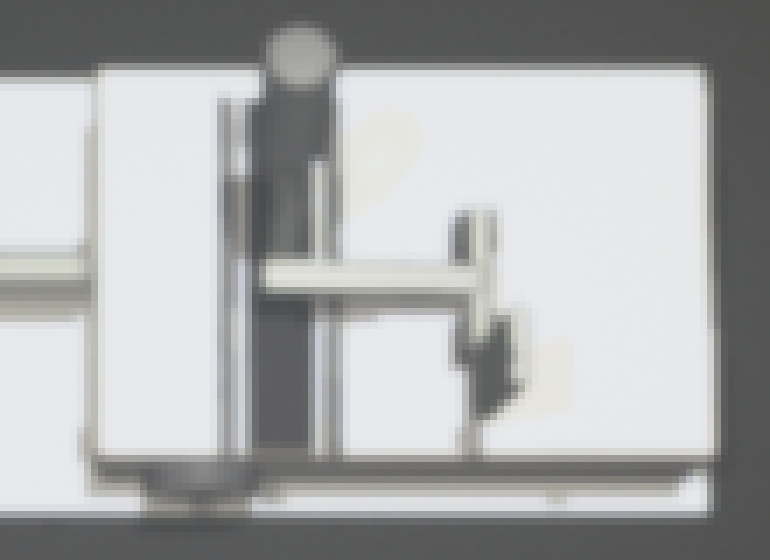

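Run:
```python
from fit import *
cw=capture('wrist'); cw['camera_from_world']=np.load('w11.npy')
cs=capture('scene'); ct=capture('top')
pt=[(cw,(365.8,215.7)),(cs,(280.2,247.3)),(ct,(374.9,209.3))]
lt=[(cw,(255.6,105.1)),(cs,(288.3,258.2)),(ct,(343.1,167.9))]
for n,o,z in (('paddle',pt,.139),('levertop',lt,.1837)):
    print(n,'all',tri(o).round(4),'w+s',tri(o[:2]).round(4),'w+t',tri([o[0],o[2]]).round(4),'s+t',tri(o[1:]).round(4)); 
    for c,p in o: print('   onz',onz(c,*p,z).round(4))
for n,p in dict(lt=(202,57.5),rt=(449.8,55.8),rb=(436.5,211.5),lb=(215,212.6)).items(): print('console w',n,onz(cw,*p,.06).round(4))
for n,p in dict(lt=(300+95/7,160+68/7),rt=(300+707/7,160+66/7),rb=(300+715/7,160+458/7),lb=(300+95/7,160+460/7)).items(): print('console t',n,onz(ct,*p,.06).round(4))
print('plate w lb',onz(cw,33,211,.01),'lt',onz(cw,1,49,.01))
print('plate t', [onz(ct,*p,.01).round(4) for p in ((300+712/7,160+515/7),(230,233),(231.5,171))])
```

```text
paddle all [ 0.5645 -0.1225  0.14  ] w+s [ 0.5656 -0.1216  0.1414] w+t [ 0.5647 -0.123   0.1374] s+t [ 0.5639 -0.1227  0.1401]
   onz [ 0.5652 -0.1223  0.139 ]
   onz [ 0.5626 -0.1229  0.139 ]
   onz [ 0.5644 -0.1234  0.139 ]
levertop all [ 0.6384 -0.0531  0.1827] w+s [ 0.6383 -0.0532  0.1827] w+t [ 0.6385 -0.0532  0.1821] s+t [ 0.6384 -0.053   0.1828]
   onz [ 0.6385 -0.0535  0.1837]
   onz [ 0.6392 -0.0524  0.1837]
   onz [ 0.6381 -0.053   0.1837]
console w lt [0.6695 0.0055 0.06  ]
console w rt [ 0.6753 -0.1904  0.06  ]
console w rb [ 0.548  -0.1947  0.06  ]
console w lb [0.5423 0.0025 0.06  ]
console t lt [0.669  0.0071 0.06  ]
console t rt [ 0.6756 -0.1918  0.06  ]
console t rb [ 0.5462 -0.1945  0.06  ]
console t lb [0.5398 0.0034 0.06  ]
plate w lb [0.52526531 0.19920716 0.01      ] lt [0.67559929 0.19791501 0.01      ]
plate t [array([ 0.5359, -0.2026,  0.01  ]), array([0.5256, 0.1977, 0.01  ]), array([0.6748, 0.2024, 0.01  ])]
```

Run:
```python
from fit import *
to((.56,-.094,.118),-88.3)
```

```text
shift tool [0.0047 0.0021 0.1636] tilt z [-2.1e-03 -8.0e-04 -1.0e+00] ang -88.61 yaw -0.31 pos [ 0.5624 -0.0891  0.2815] t 11.45 F [0.1 1.2 0.2] w -0.0001 j [-0.37  0.12  1.55 -0.    1.48  1.18]
```

Emit:
drive_tool(
  deltas=[
    {"xyz": [0.004,0.002,0.04],"yaw": 0,"gripper": 0.0},
    {"xyz": [0.004,0.002,0.08],"yaw": 0,"gripper": 0.0},
    {"xyz": [0.004,0.002,0.11],"yaw": 0,"gripper": 0.0},
    {"xyz": [0.004,0.002,0.12],"yaw": 0,"gripper": 0.0},
    {"xyz": [0.004,0.002,0.12],"yaw": 0,"gripper": 0.0},
  ],
)

```text
t: 11.95
tool_pos: [0.5594, -0.0926, 0.1603]
tcp_rot: [0.716, -0.698, -0.002, 0.002]
force: [-0.6, 0.5, 0.4]
width: -0.0001
```

Run:
```python
from fit import *
to((.56,-.094,.118),-88.3)
c=capture('wrist');save(c,'w12')
c=capture('scene'); im=c['img'].copy()
d=dict(img=cv2.resize(im[200:320,220:380],(800,600),interpolation=3)); save(d,'s12b')
```

```text
shift tool [ 0.0014 -0.0007  0.0423] tilt z [-4.8e-03  3.0e-04 -1.0e+00] ang -88.59 yaw -0.29 pos [ 0.5594 -0.0926  0.1603] t 11.95 F [-0.6  0.5  0.4] w -0.0001 j [-0.38  0.21  1.69 -0.    1.25  1.17]
```

View pics/w12.png

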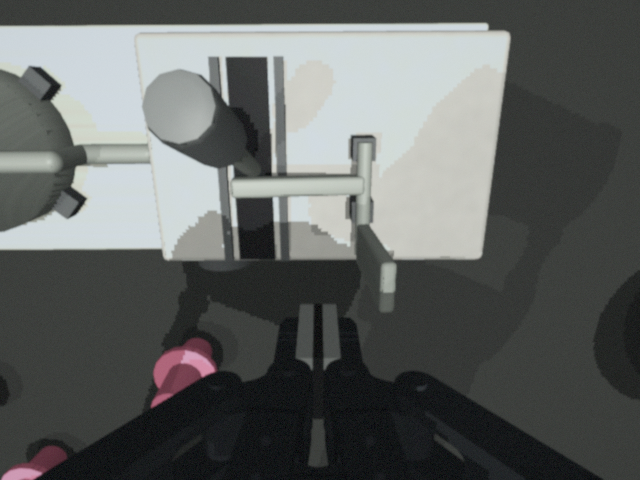

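View pics/s12b.png

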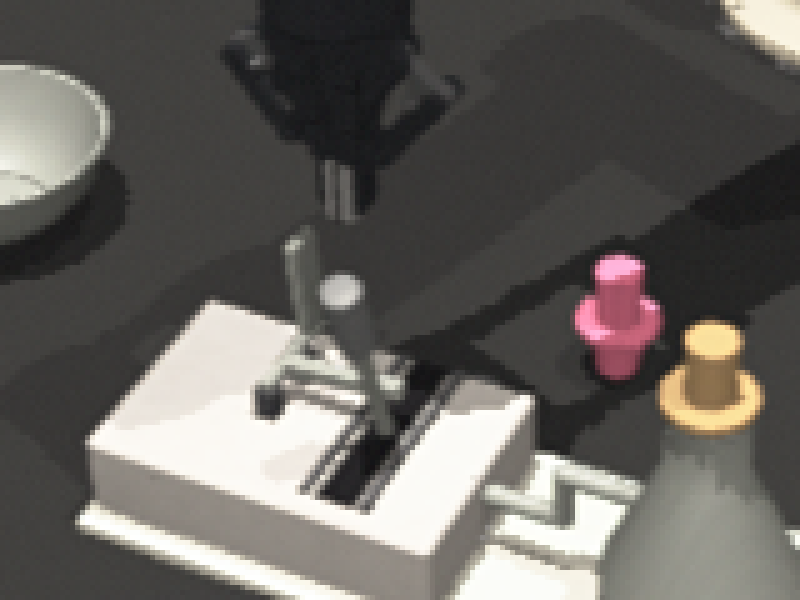

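Emit:
drive_tool(
  deltas=[
    {"xyz": [0.001,0.0,0.02],"yaw": 0,"gripper": 0.0},
    {"xyz": [0.001,0.0,0.042],"yaw": 0,"gripper": 0.0},
    {"xyz": [0.006,0.0,0.042],"yaw": 0,"gripper": 0.0},
    {"xyz": [0.015,0.0,0.042],"yaw": 0,"gripper": 0.0},
    {"xyz": [0.025,0.0,0.042],"yaw": 0,"gripper": 0.0},
  ],
)

```text
t: 12.55
tool_pos: [0.5633, -0.1196, 0.1237]
tcp_rot: [0.716, -0.698, 0.002, -0.0]
force: [-0.7, 0.8, 0.7]
width: -0.0001
```

Emit:
drive_tool(
  deltas=[
    {"xyz": [0.004,0.0,0.004],"yaw": 0,"gripper": 0.0},
    {"xyz": [0.01,0.0,0.01],"yaw": 0,"gripper": 0.0},
    {"xyz": [0.016,0.0,0.014],"yaw": 0,"gripper": 0.0},
  ],
)

```text
t: 12.85
tool_pos: [0.5643, -0.1365, 0.11]
tcp_rot: [0.716, -0.698, 0.003, -0.001]
force: [1.0, 1.1, 0.8]
width: 0.0002
```

Run:
```python
from fit import *
to((.56,-.165,.096),-88.3)
c=capture('scene'); im=c['img'].copy()
d=dict(img=cv2.resize(im[200:320,220:380],(800,600),interpolation=3)); save(d,'s13b')
```

```text
shift tool [0.0284 0.0051 0.014 ] tilt z [ 0.0051 -0.0034 -1.    ] ang -88.6 yaw -0.3 pos [ 0.5643 -0.1365  0.11  ] t 12.85 F [1.  1.1 0.8] w 0.0002 j [-0.44  0.29  1.69 -0.    1.15  1.1 ]
```

View pics/s13b.png

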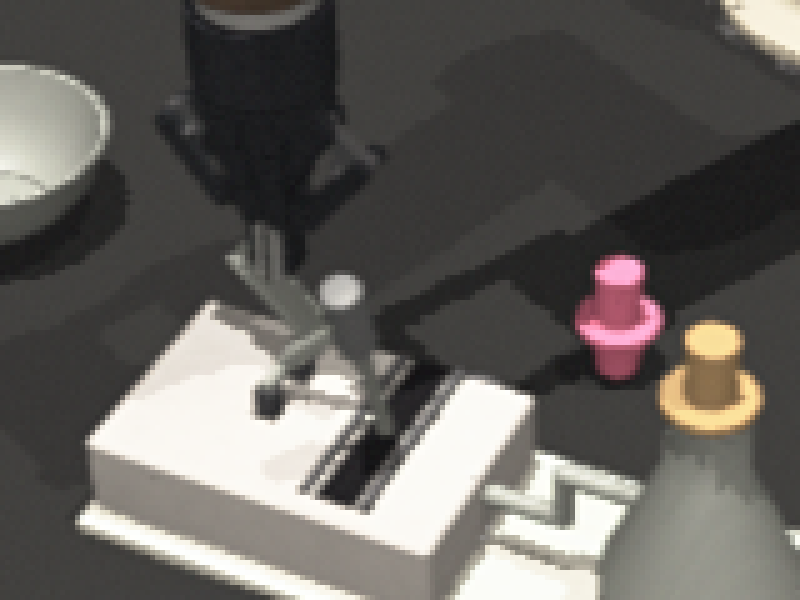

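The catch is turning as planned, at about 0.8 rad.

Emit:
drive_tool(
  deltas=[
    {"xyz": [0.008,0.002,0.005],"yaw": 0,"gripper": 0.0},
    {"xyz": [0.016,0.004,0.009],"yaw": 0,"gripper": 0.0},
    {"xyz": [0.024,0.005,0.012],"yaw": 0,"gripper": 0.0},
    {"xyz": [0.028,0.005,0.014],"yaw": 0,"gripper": 0.0},
    {"xyz": [0.028,0.005,0.014],"yaw": 0,"gripper": 0.0},
  ],
)

```text
t: 13.4
tool_pos: [0.5592, -0.166, 0.0947]
tcp_rot: [0.715, -0.699, 0.002, 0.0]
force: [-0.2, 0.8, 0.8]
width: -0.0003
```

Run:
```python
from fit import *
to((.56,-.165,.094),-88.3)
c=capture('scene'); im=c['img'].copy()
d=dict(img=cv2.resize(im[200:320,220:380],(800,600),interpolation=3)); save(d,'s14b')
```

```text
shift tool [-0.0009 -0.0009  0.0007] tilt z [ 0.0031 -0.0034 -1.    ] ang -88.68 yaw -0.38 pos [ 0.5592 -0.166   0.0947] t 13.4 F [-0.2  0.8  0.8] w -0.0003 j [-0.49  0.32  1.69 -0.    1.13  1.05]
```

View pics/s14b.png

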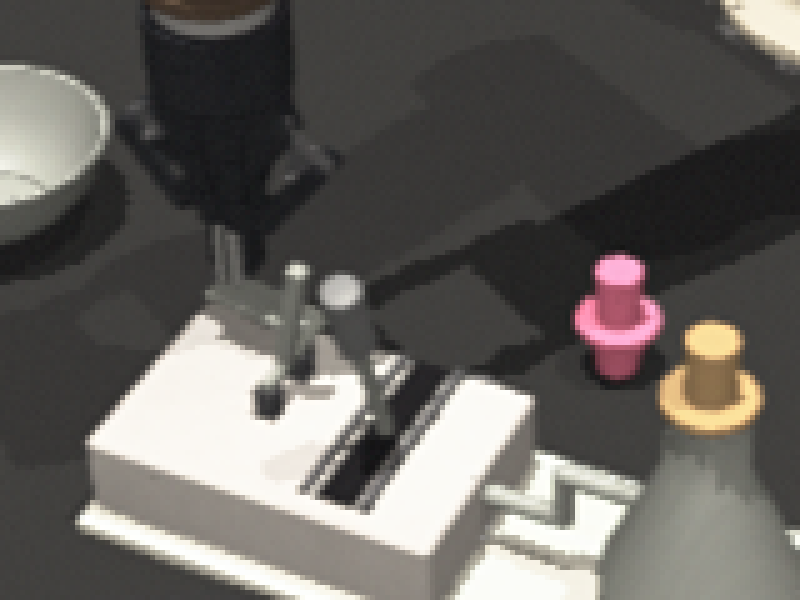

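Emit:
drive_tool(
  deltas=[
    {"xyz": [0.0,0.0,-0.03],"yaw": 0,"gripper": 0.0},
    {"xyz": [0.0,0.0,-0.07],"yaw": 0,"gripper": 0.0},
    {"xyz": [0.0,0.0,-0.115],"yaw": 0,"gripper": 0.0},
    {"xyz": [0.0,0.0,-0.155],"yaw": 0,"gripper": 0.03},
    {"xyz": [-0.02,-0.02,-0.175],"yaw": 0,"gripper": 0.055},
  ],
)

```text
t: 13.95
tool_pos: [0.579, -0.1467, 0.2752]
tcp_rot: [0.714, -0.7, 0.006, -0.0]
force: [-0.3, -0.3, 0.0]
width: 0.0285
```

Run:
```python
from fit import *
to((.600,-.053,.27),-88.3)
```

```text
shift tool [-0.0933 -0.0229  0.0047] tilt z [ 0.0093 -0.0078 -0.9999] ang -88.83 yaw -0.53 pos [ 0.579  -0.1467  0.2752] t 13.95 F [-0.3 -0.3  0. ] w 0.0285 j [-0.45  0.18  1.48 -0.    1.46  1.1 ]
```

Emit:
drive_tool(
  deltas=[
    {"xyz": [-0.03,-0.008,0.0],"yaw": 0,"gripper": 0.055},
    {"xyz": [-0.06,-0.016,0.0],"yaw": 0,"gripper": 0.055},
    {"xyz": [-0.09,-0.023,0.0],"yaw": 0,"gripper": 0.055},
    {"xyz": [-0.093,-0.023,0.0],"yaw": 0,"gripper": 0.055},
    {"xyz": [-0.093,-0.023,0.0],"yaw": 0,"gripper": 0.055},
  ],
)

```text
t: 14.45
tool_pos: [0.6, -0.0525, 0.2747]
tcp_rot: [0.715, -0.699, 0.006, -0.0]
force: [-0.4, -0.7, 0.4]
width: 0.0551
```

Run:
```python
from fit import *
c=capture('wrist');save(c,'w15')
print('levertop',proj(c,(.6384,-.0531,.1837)))
to((.631,-.0535,.141),-88.3)
```

```text
levertop [318.80450929 180.81868055]
shift tool [-0.0004 -0.0298  0.1339] tilt z [ 0.0091 -0.0084 -0.9999] ang -88.8 yaw -0.5 pos [ 0.5999 -0.0534  0.2747] t 14.5 F [ 0.5 -1.4 -1.1] w 0.0553 j [-0.29  0.2   1.47 -0.01  1.47  1.26]
```

View pics/w15.png

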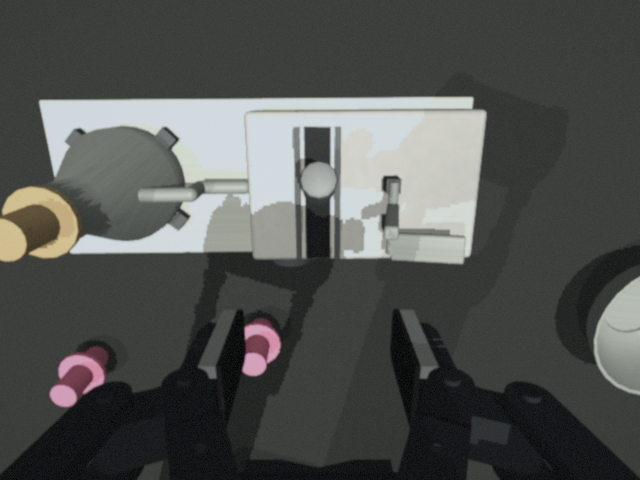

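Emit:
drive_tool(
  deltas=[
    {"xyz": [0.0,-0.03,0.01],"yaw": 0,"gripper": 0.055},
    {"xyz": [0.0,-0.03,0.04],"yaw": 0,"gripper": 0.055},
    {"xyz": [0.0,-0.03,0.08],"yaw": 0,"gripper": 0.055},
    {"xyz": [0.0,-0.03,0.11],"yaw": 0,"gripper": 0.055},
    {"xyz": [0.0,-0.03,0.134],"yaw": 0,"gripper": 0.055},
  ],
)

```text
t: 15.0
tool_pos: [0.6299, -0.0552, 0.1384]
tcp_rot: [0.714, -0.7, 0.005, 0.001]
force: [0.2, 0.8, 0.7]
width: 0.0552
```

Run:
```python
from fit import *
c=capture('wrist');save(c,'w16')
to((.631,-.0535,.141),-88.3)
```

```text
shift tool [-0.0011 -0.0034 -0.0069] tilt z [ 1.0e-04 -6.4e-03 -1.0e+00] ang -88.9 yaw -0.6 pos [ 0.6276 -0.0547  0.1341] t 15.05 F [-2.4  0.7 -3.1] w 0.0552 j [-0.28  0.38  1.52 -0.01  1.23  1.28]
```

View pics/w16.png

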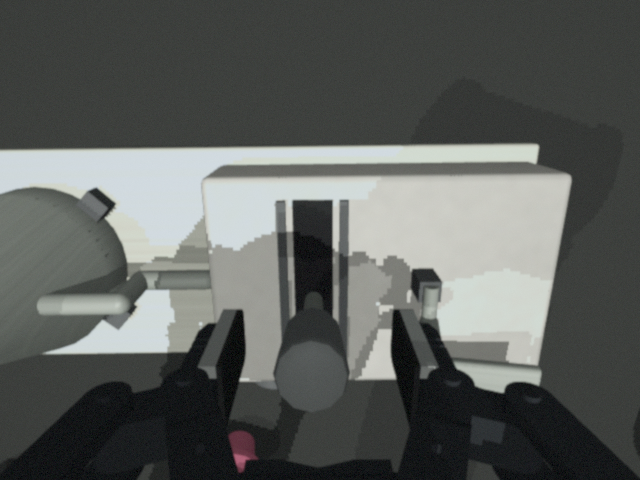

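Handle is between the pads at (312,370). I correct by a few mm and close.

Emit:
drive_tool(
  deltas=[
    {"xyz": [-0.001,-0.003,-0.006],"yaw": 0,"gripper": 0.055},
    {"xyz": [-0.001,-0.003,-0.006],"yaw": 0,"gripper": 0.01},
    {"xyz": [-0.001,-0.003,-0.006],"yaw": 0,"gripper": 0.01},
    {"xyz": [-0.001,-0.003,-0.006],"yaw": 0,"gripper": 0.01},
    {"xyz": [-0.001,-0.003,-0.006],"yaw": 0,"gripper": 0.01},
  ],
)

```text
t: 15.55
tool_pos: [0.632, -0.0532, 0.1427]
tcp_rot: [0.714, -0.7, 0.004, 0.001]
force: [-0.0, 3.6, 6.0]
width: 0.021
```

Emit:
drive_tool(
  deltas=[
    {"xyz": [0,0,0],"yaw": 0,"gripper": 0.01},
    {"xyz": [0,0,0],"yaw": 0,"gripper": 0.01},
  ],
)

```text
t: 15.75
tool_pos: [0.632, -0.0531, 0.1427]
tcp_rot: [0.714, -0.7, 0.004, 0.001]
force: [0.0, 0.8, -0.7]
width: 0.0206
```

Run:
```python
from fit import *
c=capture('wrist');save(c,'w17')
to((.631,-.0535,.141),-88.3)
s=observe(); R=Ro.from_quat(s['tcp_rot']).as_matrix(); p0=s['tool_pos']; g=p0+R[:,2]*(-.0187); print('grasp pt',g)
piv=np.array([.597,-.0543,.05]); ex=np.array([np.cos(.03),np.sin(.03),0])
r=g-piv; L=np.hypot(r@ex,r[2]); a0=np.arctan2(r@ex,r[2]); print('L',L,'lean',a0)
for a in np.r_[np.arange(.25,-.45,-.1),-.40,-.43,-.45]:
    t=piv+ex*L*np.sin(a)+np.array([0,0,L*np.cos(a)]) +(g-piv-ex*(r@ex)-np.array([0,0,r[2]])); print(round(a,2),(R.T@(t-g)).round(4),(t-g).round(4))
```

```text
shift tool [0.0003 0.001  0.0017] tilt z [ 0.0041 -0.0061 -1.    ] ang -88.89 yaw -0.59 pos [ 0.632  -0.0532  0.1427] t 15.8 F [-0.2  1.4 -0.4] w 0.0204 j [-0.27  0.38  1.51 -0.01  1.25  1.28]
grasp pt [ 0.63187466 -0.05303633  0.16144385]
L 0.11677980850619027 lean 0.3034625078191072
0.25 [ 0.0001  0.006  -0.0017] [-0.006  -0.0002  0.0017]
0.15 [ 0.0002  0.0174 -0.0041] [-0.0174 -0.0005  0.004 ]
0.05 [ 0.0003  0.029  -0.0053] [-0.029  -0.0009  0.0052]
-0.05 [ 0.0005  0.0407 -0.0053] [-0.0407 -0.0012  0.0052]
-0.15 [ 0.0006  0.0523 -0.0042] [-0.0523 -0.0016  0.004 ]
-0.25 [ 0.0007  0.0638 -0.002 ] [-0.0638 -0.0019  0.0017]
-0.35 [0.0008 0.0749 0.0015] [-0.0749 -0.0022 -0.0017]
-0.4 [0.0008 0.0804 0.0036] [-0.0803 -0.0024 -0.0039]
-0.43 [0.0009 0.0836 0.005 ] [-0.0835 -0.0025 -0.0053]
-0.45 [0.0009 0.0857 0.006 ] [-0.0857 -0.0026 -0.0063]
```

View pics/w17.png

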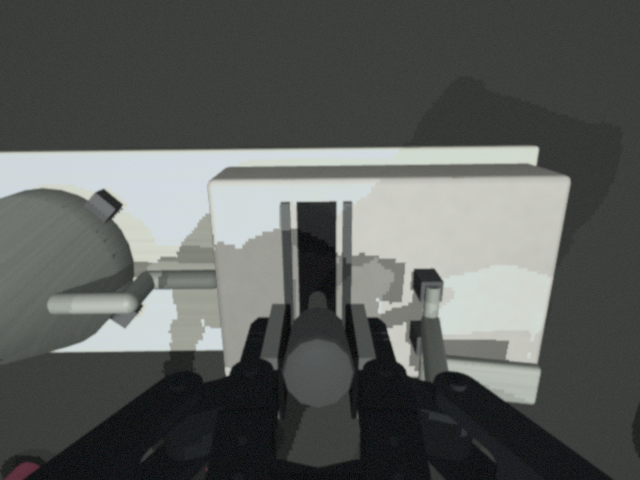

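Emit:
drive_tool(
  deltas=[
    {"xyz": [0,0.006,-0.0017],"yaw": 0,"gripper": 0.01},
    {"xyz": [0,0.0175,-0.004],"yaw": 0,"gripper": 0.01},
    {"xyz": [0.0003,0.029,-0.0053],"yaw": 0,"gripper": 0.01},
    {"xyz": [0.0005,0.0407,-0.0053],"yaw": 0,"gripper": 0.01},
  ],
)

```text
t: 16.2
tool_pos: [0.5928, -0.0542, 0.148]
tcp_rot: [0.714, -0.7, 0.006, -0.001]
force: [8.6, 2.8, -8.2]
width: 0.0205
```

Run:
```python
from fit import *
to((.632-.0803,-.0532-.0024,.1427-.0039),-88.3)
c=capture('scene'); im=c['img'].copy()
d=dict(img=cv2.resize(im[200:320,220:380],(800,600),interpolation=3)); save(d,'s18b')
```

```text
shift tool [0.0005 0.0412 0.0088] tilt z [ 0.0099 -0.0058 -0.9999] ang -88.91 yaw -0.61 pos [ 0.5928 -0.0542  0.148 ] t 16.2 F [ 8.6  2.8 -8.2] w 0.0205 j [-0.29  0.28  1.63 -0.    1.22  1.26]
```

View pics/s18b.png

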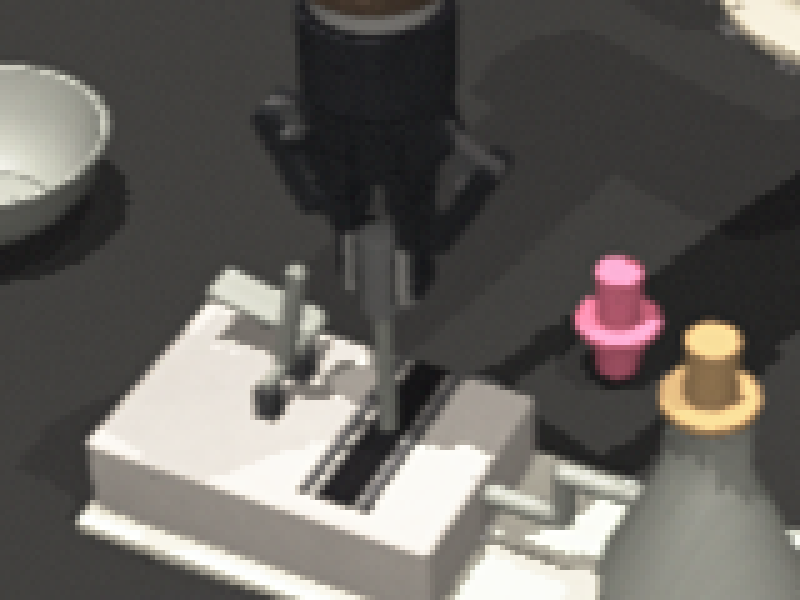

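Emit:
drive_tool(
  deltas=[
    {"xyz": [0.0,0.0115,0.001],"yaw": 0,"gripper": 0.01},
    {"xyz": [0.0002,0.023,0.0033],"yaw": 0,"gripper": 0.01},
    {"xyz": [0.0003,0.034,0.0065],"yaw": 0,"gripper": 0.01},
    {"xyz": [0.0005,0.041,0.009],"yaw": 0,"gripper": 0.01},
    {"xyz": [0.0005,0.0435,0.01],"yaw": 0,"gripper": 0.01},
  ],
)

```text
t: 16.75
tool_pos: [0.5471, -0.0561, 0.1378]
tcp_rot: [0.714, -0.7, 0.005, 0.0]
force: [0.1, 0.1, -0.4]
width: 0.01
```

Run:
```python
from fit import *
to((.632-.0835,-.0532-.0025,.1427-.0053),-88.3)
c=capture('scene'); save(c,'s19'); im=c['img'].copy()
d=dict(img=cv2.resize(im[200:320,220:380],(800,600),interpolation=3)); save(d,'s19b')
c=capture('wrist'); save(c,'w19')
to((.632-.0835,-.0532-.0025,.1427-.0053),-88.3)
s=observe(); R=Ro.from_quat(s['tcp_rot']).as_matrix(); g=s['tool_pos']-R[:,2]*.0187
print('lean from TCP',np.arctan2(-(g[0]-.597),g[2]-.05))
```

```text
shift tool [-0.0004 -0.0015  0.0004] tilt z [ 0.0066 -0.0069 -1.    ] ang -88.89 yaw -0.59 pos [ 0.5471 -0.0561  0.1378] t 16.75 F [ 0.1  0.1 -0.4] w 0.01 j [-0.32  0.18  1.77 -0.    1.19  1.23]
shift tool [-0.0001 -0.0015 -0.0001] tilt z [ 0.0057 -0.0062 -1.    ] ang -88.9 yaw -0.6 pos [ 0.547  -0.0559  0.1373] t 16.85 F [ 0.7  0.5 -0.1] w 0.0098 j [-0.32  0.18  1.77 -0.    1.19  1.23]
lean from TCP 0.44172459319790375
```

View pics/s19b.png

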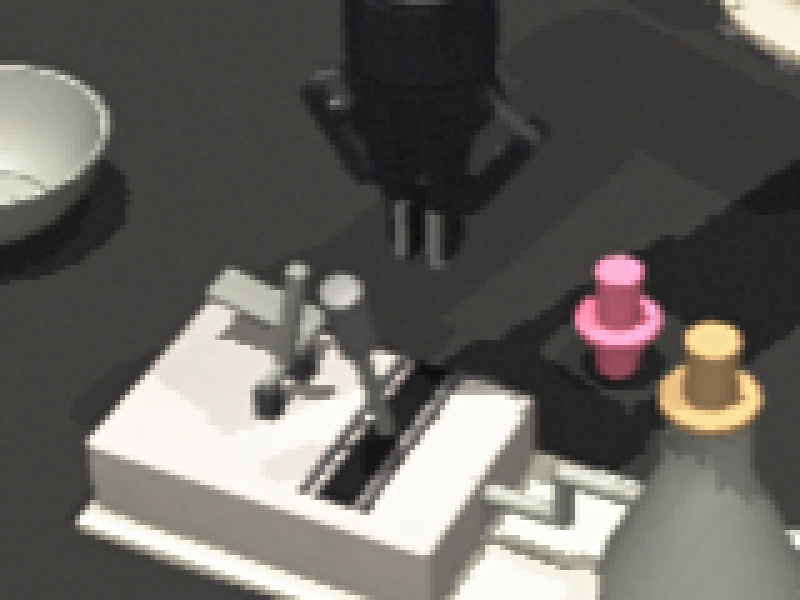

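View pics/w19.png

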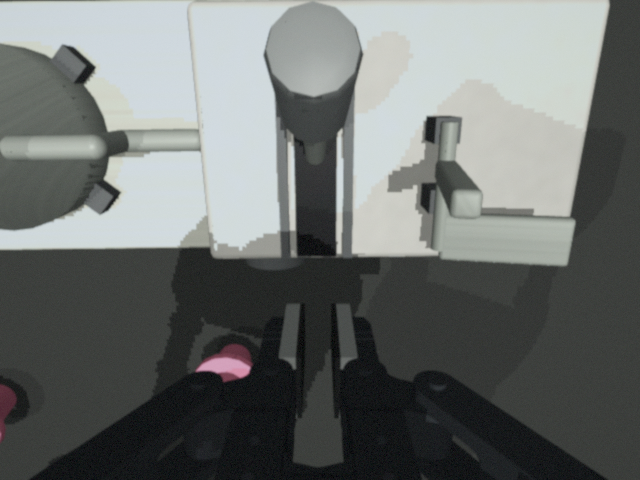

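The grip slipped: the lever slid out of the flat pads and is back at rest, with nothing else disturbed. The catch is still flipped and the stopper is still seated. I'll hook the handle from behind with closed fingers instead.

Emit:
drive_tool(
  deltas=[
    {"xyz": [0,0,-0.03],"yaw": 0,"gripper": 0.0},
    {"xyz": [0,0,-0.07],"yaw": 0,"gripper": 0.0},
    {"xyz": [0,0,-0.11],"yaw": 0,"gripper": 0.0},
    {"xyz": [0,-0.02,-0.13],"yaw": 0,"gripper": 0.0},
    {"xyz": [0,-0.05,-0.13],"yaw": 0,"gripper": 0.0},
  ],
)

```text
t: 17.35
tool_pos: [0.5985, -0.0549, 0.2729]
tcp_rot: [0.714, -0.7, 0.008, -0.001]
force: [0.3, 0.2, -0.2]
width: 0.0003
```

Emit:
drive_tool(
  deltas=[
    {"xyz": [0,-0.03,0],"yaw": 0,"gripper": 0.0},
    {"xyz": [0,-0.06,0],"yaw": 0,"gripper": 0.0},
    {"xyz": [-0.001,-0.085,0],"yaw": 0,"gripper": 0.0},
    {"xyz": [-0.001,-0.085,0],"yaw": 0,"gripper": 0.0},
    {"xyz": [-0.001,-0.085,0],"yaw": 0,"gripper": 0.0},
  ],
)

```text
t: 17.85
tool_pos: [0.6833, -0.0524, 0.2731]
tcp_rot: [0.714, -0.7, 0.007, -0.001]
force: [-0.1, -0.9, -0.0]
width: 0.0001
```

Run:
```python
from fit import *
to((.683,-.052,.15),-88.3)
c=capture('wrist'); save(c,'w20'); print(proj(c,(.6384,-.0531,.1837)))
```

```text
shift tool [-0.0015  0.0017  0.1231] tilt z [ 0.0116 -0.0092 -0.9999] ang -88.92 yaw -0.62 pos [ 0.6833 -0.0524  0.2731] t 17.85 F [-0.1 -0.9 -0. ] w 0.0001 j [-0.25  0.41  1.21 -0.01  1.51  1.3 ]
[316.08368293 315.17824571]
```

View pics/w20.png

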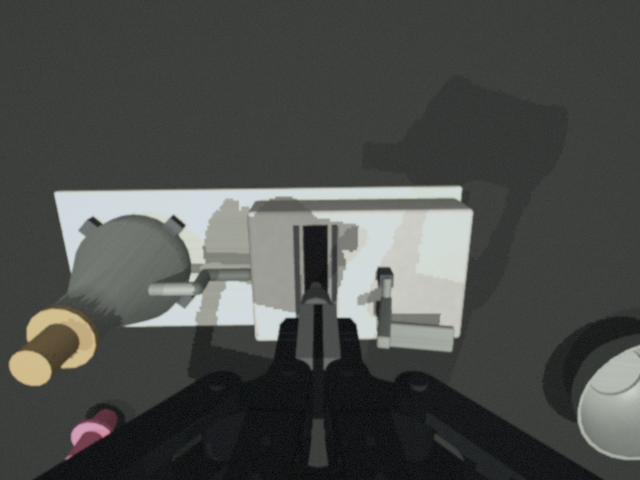

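Emit:
drive_tool(
  deltas=[
    {"xyz": [-0.001,0.0,0.03],"yaw": 0,"gripper": 0.0},
    {"xyz": [-0.001,0.0,0.06],"yaw": 0,"gripper": 0.0},
    {"xyz": [-0.001,0.0,0.09],"yaw": 0,"gripper": 0.0},
    {"xyz": [-0.001,0.0,0.122],"yaw": 0,"gripper": 0.0},
    {"xyz": [-0.001,0.0,0.122],"yaw": 0,"gripper": 0.0},
  ],
)

```text
t: 18.4
tool_pos: [0.6801, -0.0518, 0.146]
tcp_rot: [0.714, -0.701, 0.003, 0.002]
force: [-1.2, -0.3, -0.9]
width: -0.0
```

Run:
```python
from fit import *
to((.572,-.054,.15),-88.3)
c=capture('scene'); im=c['img'].copy()
d=dict(img=cv2.resize(im[200:320,220:380],(800,600),interpolation=3)); save(d,'s21b')
```

```text
shift tool [ 0.0002  0.1081 -0.0041] tilt z [ 0.0017 -0.0068 -1.    ] ang -88.95 yaw -0.65 pos [ 0.6801 -0.0518  0.146 ] t 18.4 F [-1.2 -0.3 -0.9] w -0.0 j [-0.25  0.5   1.35 -0.01  1.29  1.3 ]
```

View pics/s21b.png

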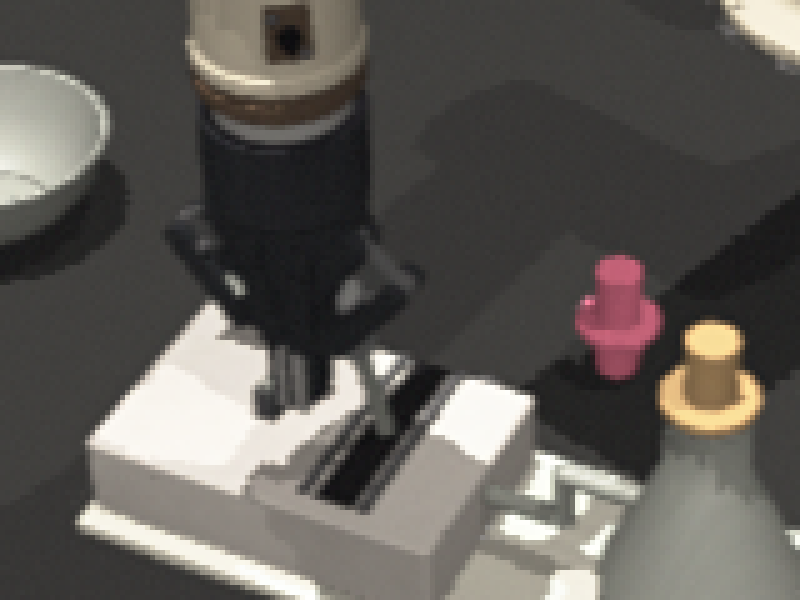

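Emit:
drive_tool(
  deltas=[
    {"xyz": [0,0.01,-0.002],"yaw": 0,"gripper": 0.0},
    {"xyz": [0,0.02,-0.004],"yaw": 0,"gripper": 0.0},
    {"xyz": [0,0.03,-0.004],"yaw": 0,"gripper": 0.0},
    {"xyz": [0,0.042,-0.004],"yaw": 0,"gripper": 0.0},
    {"xyz": [0,0.054,-0.004],"yaw": 0,"gripper": 0.0},
  ],
)

```text
t: 18.95
tool_pos: [0.6315, -0.054, 0.1591]
tcp_rot: [0.714, -0.701, 0.01, -0.003]
force: [4.5, -0.0, 3.7]
width: -0.0
```

Emit:
drive_tool(
  deltas=[
    {"xyz": [0,0.01,0],"yaw": 0,"gripper": 0.0},
    {"xyz": [0,0.02,0],"yaw": 0,"gripper": 0.0},
    {"xyz": [0,0.03,0],"yaw": 0,"gripper": 0.0},
  ],
)

```text
t: 19.25
tool_pos: [0.605, -0.0554, 0.164]
tcp_rot: [0.713, -0.701, 0.015, -0.006]
force: [5.6, 0.3, 1.3]
width: 0.0002
```

Run:
```python
from fit import *
to((.572,-.054,.15),-88.3)
c=capture('scene'); im=c['img'].copy()
d=dict(img=cv2.resize(im[200:320,220:380],(800,600),interpolation=3)); save(d,'s22b')
to((.572,-.054,.15),-88.3)
```

```text
shift tool [-0.0021  0.0334  0.013 ] tilt z [ 0.0305 -0.0132 -0.9994] ang -88.97 yaw -0.67 pos [ 0.605  -0.0554  0.164 ] t 19.25 F [5.6 0.3 1.3] w 0.0002 j [-0.29  0.27  1.6  -0.    1.24  1.27]
shift tool [-0.0021  0.0322  0.0129] tilt z [ 0.0288 -0.0132 -0.9995] ang -88.97 yaw -0.67 pos [ 0.6038 -0.0553  0.1638] t 19.3 F [6.  0.4 4.2] w -0.0001 j [-0.29  0.27  1.6  -0.    1.24  1.27]
```

View pics/s22b.png

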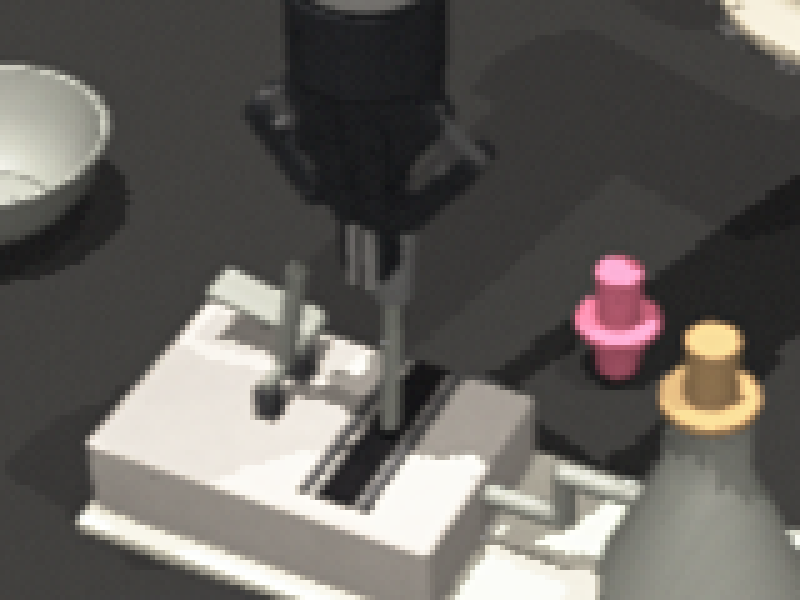

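Emit:
drive_tool(
  deltas=[
    {"xyz": [-0.001,0.006,0.006],"yaw": 0,"gripper": 0.0},
    {"xyz": [-0.002,0.012,0.01],"yaw": 0,"gripper": 0.0},
    {"xyz": [-0.002,0.019,0.014],"yaw": 0,"gripper": 0.0},
    {"xyz": [-0.002,0.022,0.016],"yaw": 0,"gripper": 0.0},
    {"xyz": [-0.002,0.022,0.016],"yaw": 0,"gripper": 0.0},
  ],
)

```text
t: 19.8
tool_pos: [0.5859, -0.0549, 0.1522]
tcp_rot: [0.713, -0.701, 0.02, -0.008]
force: [7.1, 1.6, 5.3]
width: -0.0001
```

Run:
```python
from fit import *
to((.572,-.054,.15),-88.3)
c=capture('scene'); im=c['img'].copy()
d=dict(img=cv2.resize(im[200:320,220:380],(800,600),interpolation=3)); save(d,'s23b')
to((.572,-.054,.15),-88.3)
```

```text
shift tool [-0.0012  0.014   0.0016] tilt z [ 0.0396 -0.0159 -0.9991] ang -88.99 yaw -0.69 pos [ 0.5859 -0.0549  0.1522] t 19.8 F [7.1 1.6 5.3] w -0.0001 j [-0.3   0.23  1.67 -0.    1.19  1.26]
shift tool [-0.0012  0.0142  0.0017] tilt z [ 0.0398 -0.0158 -0.9991] ang -88.99 yaw -0.69 pos [ 0.5861 -0.0549  0.1523] t 19.85 F [5.8 0.1 5. ] w 0.0001 j [-0.3   0.23  1.67 -0.    1.19  1.26]
```

View pics/s23b.png

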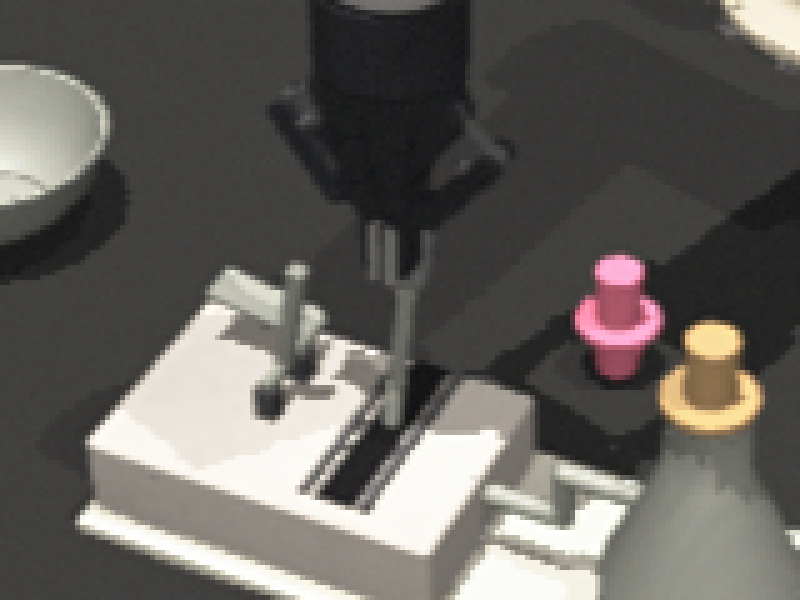

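Emit:
drive_tool(
  deltas=[
    {"xyz": [-0.001,0.005,0.001],"yaw": 0,"gripper": 0.0},
    {"xyz": [-0.001,0.01,0.002],"yaw": 0,"gripper": 0.0},
    {"xyz": [-0.001,0.014,0.004],"yaw": 0,"gripper": 0.0},
    {"xyz": [-0.001,0.016,0.005],"yaw": 0,"gripper": 0.0},
    {"xyz": [-0.001,0.016,0.005],"yaw": 0,"gripper": 0.0},
  ],
)

```text
t: 20.35
tool_pos: [0.5742, -0.0551, 0.1518]
tcp_rot: [0.713, -0.701, 0.025, -0.011]
force: [4.9, -0.4, 6.3]
width: 0.0
```

```bash
cat >> h.py <<'E'
def lean(x,z):
    from scipy.optimize import brentq
    # lever lean from tip edge x,z (behind the handle)
    return brentq(lambda a: (x-.597)*np.cos(a)-(z-.05)*np.sin(a)-.011,-1,1)
E
python3 - <<'E'
from fit import *
s=observe(); to((.570,-.054,.15),-88.3); R=Ro.from_quat(s['tcp_rot']).as_matrix(); e=s['tool_pos']+R[:,1]*.011; print('lean',lean(e[0],e[2]))
c=capture('scene'); im=c['img'].copy()
d=dict(img=cv2.resize(im[200:320,220:380],(800,600),interpolation=3)); save(d,'s24b')
c=capture('wrist'); save(c,'w24')
E
```

```text
shift tool [-0.0012  0.0043  0.0016] tilt z [ 0.0508 -0.0183 -0.9985] ang -89.01 yaw -0.71 pos [ 0.5742 -0.0551  0.1518] t 20.35 F [ 4.9 -0.4  6.3] w 0.0 j [-0.3   0.2   1.72 -0.    1.17  1.25]
lean -0.4247199461268193
```

View pics/s24b.png

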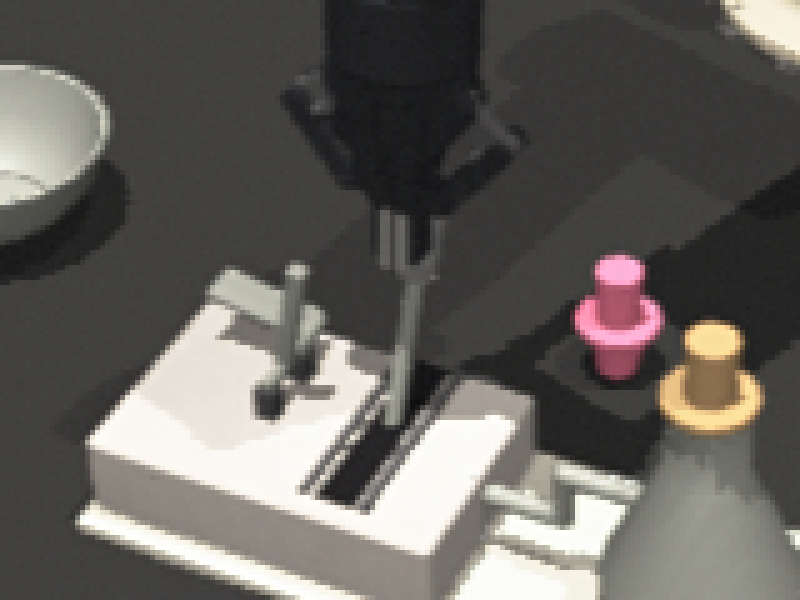

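View pics/w24.png

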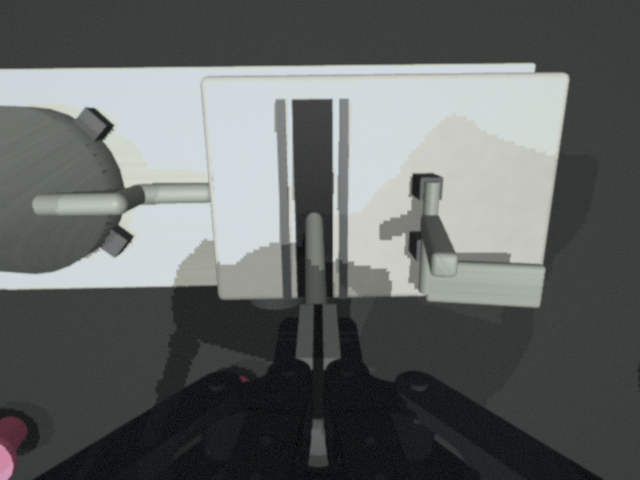

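Emit:
drive_tool(
  deltas=[
    {"xyz": [-0.001,0.003,0.002],"yaw": 0,"gripper": 0.0},
    {"xyz": [-0.001,0.006,0.003],"yaw": 0,"gripper": 0.0},
    {"xyz": [-0.001,0.008,0.004],"yaw": 0,"gripper": 0.0},
    {"xyz": [-0.001,0.008,0.004],"yaw": 0,"gripper": 0.0},
  ],
)

```text
t: 20.85
tool_pos: [0.5704, -0.0552, 0.1522]
tcp_rot: [0.713, -0.701, 0.029, -0.014]
force: [5.4, 0.8, 4.0]
width: -0.0001
```

Run:
```python
from fit import *
s=observe(); to((.570,-.054,.15),-88.3); R=Ro.from_quat(s['tcp_rot']).as_matrix(); e=s['tool_pos']+R[:,1]*.011; print('lean',lean(e[0],e[2]))
c=capture('scene'); im=c['img'].copy()
for a in (-.25,-.35,-.45): print('scene',a,[((proj(c,(.597+s*np.sin(a),-.0543,.05+s*np.cos(a)))-[220,200])*5).round(0) for s in (.03,.085,.14)])
d=dict(img=cv2.resize(im[200:320,220:380],(800,600),interpolation=3)); save(d,'s25b')
c=capture('wrist'); save(c,'w25')
for a in (-.25,-.35,-.45): print('wrist',a,[(proj(c,(.597+s*np.sin(a),-.0543,.05+s*np.cos(a)))).round(0) for s in (.01,.03,.085,.14)])
to((.570,-.054,.15),-88.3)
```

```text
shift tool [-0.0012  0.0005  0.0022] tilt z [ 0.0616 -0.0207 -0.9979] ang -89.04 yaw -0.74 pos [ 0.5704 -0.0552  0.1522] t 20.85 F [5.4 0.8 4. ] w -0.0001 j [-0.31  0.18  1.74 -0.    1.16  1.25]
lean -0.4561537214410399
scene -0.25 [array([396., 391.]), array([405., 297.]), array([414., 200.])]
scene -0.35 [array([398., 389.]), array([412., 292.]), array([427., 192.])]
scene -0.45 [array([401., 388.]), array([420., 288.]), array([439., 187.])]
wrist -0.25 [array([313., 213.]), array([314., 229.]), array([315., 291.]), array([316., 397.])]
wrist -0.35 [array([313., 214.]), array([313., 234.]), array([314., 306.]), array([315., 424.])]
wrist -0.45 [array([313., 216.]), array([313., 238.]), array([314., 319.]), array([315., 445.])]
shift tool [-0.0012  0.0007  0.0023] tilt z [ 0.0619 -0.0207 -0.9979] ang -89.04 yaw -0.74 pos [ 0.5706 -0.0552  0.1523] t 20.95 F [6.  1.5 3.2] w 0.0001 j [-0.31  0.18  1.74 -0.    1.16  1.25]
```

View pics/s25b.png

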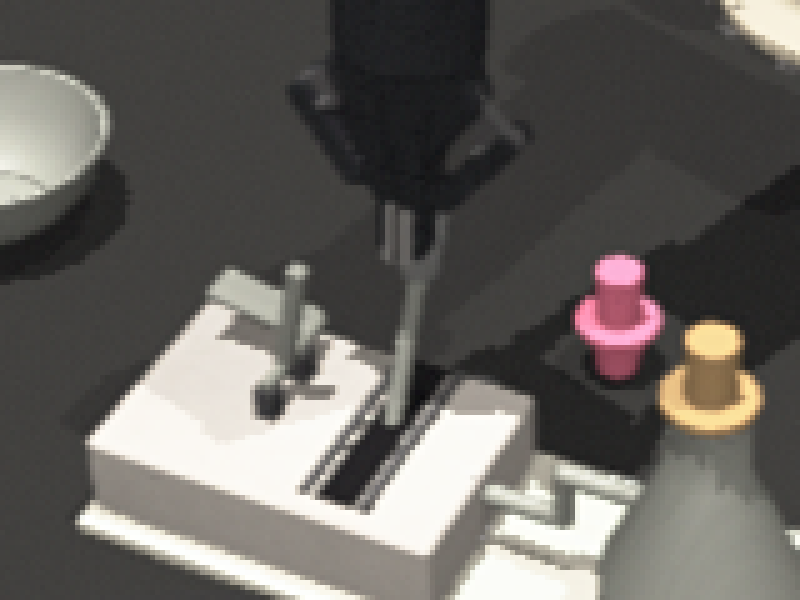

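Emit:
drive_tool(
  deltas=[
    {"xyz": [-0.001,0.004,0.002],"yaw": 0,"gripper": 0.0},
    {"xyz": [-0.001,0.008,0.004],"yaw": 0,"gripper": 0.0},
    {"xyz": [-0.001,0.01,0.005],"yaw": 0,"gripper": 0.0},
    {"xyz": [-0.001,0.01,0.005],"yaw": 0,"gripper": 0.0},
  ],
)

```text
t: 21.35
tool_pos: [0.5687, -0.0553, 0.1538]
tcp_rot: [0.712, -0.701, 0.038, -0.021]
force: [16.2, 3.0, 2.8]
width: 0.0001
```

Run:
```python
from fit import *
s=observe(); to((.570,-.054,.15),-88.3); R=Ro.from_quat(s['tcp_rot']).as_matrix(); e=s['tool_pos']+R[:,1]*.011; print('lean',lean(e[0],e[2]))
c=capture('scene'); im=c['img'].copy()
d=dict(img=cv2.resize(im[230:300,270:340],(600,600),interpolation=3)); save(d,'s26b')
for a in (-.25,-.35,-.4,-.45): print('scene',a,[((proj(c,(.597+s*np.sin(a),-.0543,.05+s*np.cos(a)))-[270,230])*600/70).round(0) for s in (.03,.085,.14)])
```

```text
shift tool [-0.0014 -0.001   0.0038] tilt z [ 0.0831 -0.0236 -0.9963] ang -89.11 yaw -0.81 pos [ 0.5687 -0.0553  0.1538] t 21.35 F [16.2  3.   2.8] w 0.0001 j [-0.31  0.16  1.76  0.    1.14  1.24]
lean -0.46466083017350984
scene -0.25 [array([250., 414.]), array([265., 253.]), array([281.,  85.])]
scene -0.35 [array([254., 410.]), array([278., 244.]), array([303.,  72.])]
scene -0.4 [array([257., 409.]), array([285., 240.]), array([313.,  67.])]
scene -0.45 [array([259., 408.]), array([291., 237.]), array([324.,  63.])]
```

View pics/s26b.png

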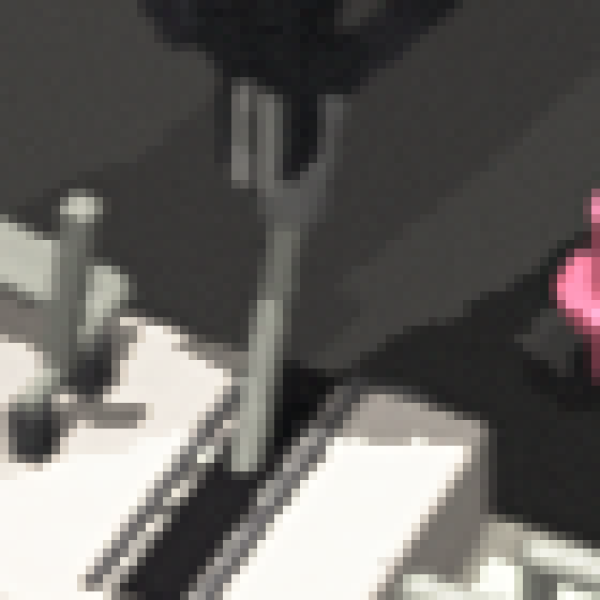

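Run:
```python
from fit import *
for i in range(8):
    c=capture('scene' if i<7 else 'top')
    s=observe(); print(round(s['t'],2),s['tool_pos'].round(4),s['force'].round(1))
    if i==6: save(c,'sF')
save(c,'tF')
c=capture('wrist'); save(c,'wF')
```

```text
21.45 [ 0.5687 -0.0553  0.1537] [15.6  2.6  4.1]
21.5 [ 0.5687 -0.0553  0.1537] [16.7  2.2  3.6]
21.55 [ 0.5687 -0.0553  0.1537] [15.3  2.1  3. ]
21.6 [ 0.5687 -0.0553  0.1537] [16.3  1.9  3.4]
21.65 [ 0.5687 -0.0553  0.1537] [15.6  2.8  3.7]
21.7 [ 0.5687 -0.0553  0.1537] [15.7  2.6  2.6]
21.75 [ 0.5687 -0.0553  0.1537] [15.5  2.2  2.7]
21.8 [ 0.5687 -0.0553  0.1537] [15.8  2.5  3.2]
```

View pics/sF.png

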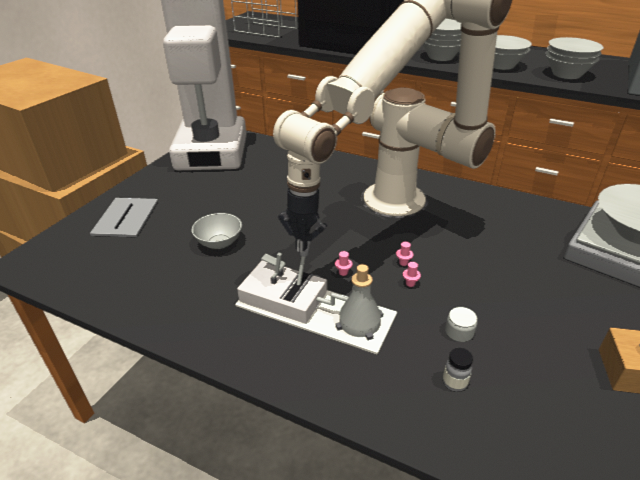

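View pics/wF.png

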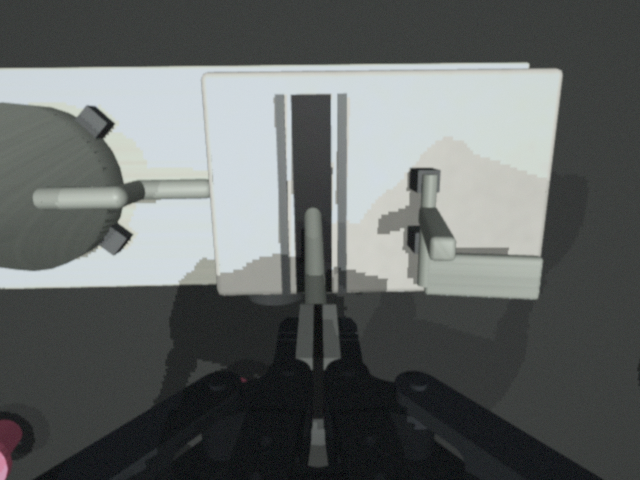

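View pics/tF.png

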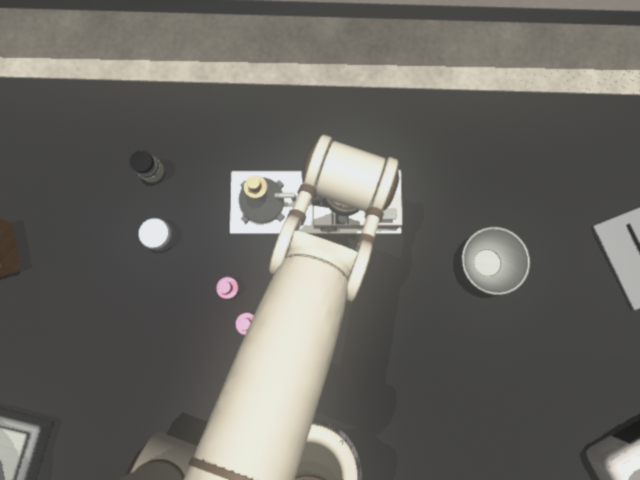

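The pose is stable and the lever is at its stop at about 16 N. The stopper is seated at scene (362,275), the catch lies over, and the bystanders are unmoved. Handing in.

Run:
```python
from h import *
print(job_done())
```

```text
the job is handed in; nothing more can be done
None
```

The job is done and handed in at about 22 s of the 64 s allowed. The tan stopper is seated in the flask and let go, the catch is flipped over, and the lever is held pulled at its stop.

**What I did:**
- **Stopper:** I picked up the tan one, lowered it into the flask mouth until it met about 11 N at the expected seated height, and released it.
- **Catch:** I pushed the paddle over to the right, to about 1.35 rad as estimated from the finger position. The pictures show the paddle lying and the nose bar upright.
- **Lever:** I tried gripping the handle first, but it slipped out of the pads partway and sprang back to rest, with nothing else disturbed. I then hooked it from behind with closed fingers and pulled it towards the robot.

**Last checks:**
- **Lever at its stop:** The wrist force rose from about 6 N to 16 N and the tool stopped advancing. The pose stayed constant over the 0.45 s I watched.
- **Everything else:** The final pictures show the flange on the rim, the catch still lying over, and the bowl, tin and jar where they stood.

**What disagreed:**
- **Lever angle:** One step before the stop, the finger position gave about 0.75 rad while the scene picture suggested about 0.67 to 0.72. I therefore pulled further until the force rose, and did not re-measure the angle from the pictures after that.
- **Tool tilt:** The tool leaned about 0.08 rad under load during the pull, with no visible effect on the hold.

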